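# Set the rewinder hub on its shaft

## Task

Set the hub of the filament rewinder on its shaft: first swing the hold-down clamp over onto the hub flange, then turn the crank until the flat of the shaft faces straight up at the set screw, and with the clamp still down take the thick hex key from the rack and tighten the set screw clockwise until it stops. Then swing the clamp fully back again and stand the key upright in a hole of the rack, down to its collar, with the flat still facing straight up. Leave the thin key, the spool, the jar and the scraper where they are.

Things in the scene. Friction and masses are not known exactly. Their poses are not given: they have to be found in the camera images.
- winder: Fixed filament rewinder on a base plate 220 x 200 x 12 mm. Origin on the table below the shaft's middle; x is level, across the shaft, towards the clamp's pivot (roughly away from the robot); y is level, along the shaft towards the crank end. Two black uprights (50 mm wide in x, at y = -62 and +40 mm) reach 103 mm, the clamp's post (x = 60, y = -28 mm) 137 mm above the table.
- shaft_axis (a point): Point on the shaft's axis under the set screw, 85 mm above the table, fixed; axes as the winder. Crank and shaft turn about its y axis. The grey hub round it has a flange 76 mm in diameter at y = -28 mm and a boss 44 mm in diameter from y = -24 to +18 mm.
- shaft (a joint): Angle of the D-shaped steel shaft (16 mm in diameter, a flat along one side, 5 mm from the axis) with its crank. 0 = flat straight up and crank straight up (the crank arm points the way the flat faces). Positive = crank leaning to the winder's -x (towards the robot), negative = to +x. Starts between 0.6 and 1.9. Stays where it is left (0.08 N m of friction).
- crank_handle (a point): Middle of the crank's handle: black round sleeve 14 mm in diameter, 52 mm long, parallel to the shaft, free to spin on its pin, 45 mm out from the shaft axis and 94 mm along y from the set screw; the sleeve reaches 28 mm from here back to the crank arm and 24 mm outward.
- clamp (a joint): Angle of the hold-down clamp arm: 0 = level, its rubber pad on the hub flange; 2.0 = swung fully back (stop). It tips over centre: it falls to either stop from the top (its balance point is near 1.4).
- clamp_pivot (a point): Point on the clamp's hinge axis, fixed, 129 mm above the table, at x = 60, y = -28 mm of the winder; same axes as the winder. The arm turns about its y axis.
- clamp_handle (a point): Middle of the clamp's handle: black round sleeve 14 mm in diameter, 52 mm long, parallel to the shaft, free to spin, sticking out to the winder's -y from the end of the clamp arm (arm 28 mm from here). With the clamp down it is 110 mm from the pivot towards -x and 30 mm above it; it moves on an arc (radius 114 mm) up and over to +x as the clamp opens.
- screw (a joint): Angle of the set screw, growing as it is turned clockwise seen from above; 1.4 = tight (hard stop). About 0.035 N m of friction.
- screw_top (a point): Centre of the set screw's upper face on top of the hub boss, 119 mm above the table, axis vertical. Dark steel with a hexagon socket 13 mm across flats, 12 mm deep. Its frame turns with the screw: two opposite corners of the socket lie along its x axis.
- key_grip (a point): Thick T-handle hex key: centre of its black cross bar (16 wide, 66 long, 18 mm tall, long side along its y axis; z up along the key). Steel hexagon shank 12 mm across flats, two corners along +-x. Tip (chamfered 2 mm) 109 mm below this point. A round collar 26 mm in diameter on the shank, its underside 49 mm below this point, rests on the rack's top. 0.12 kg.
- key_tip (a point): Centre of the thick key's lower tip; same axes as key_grip.
- thin_key_grip (a point): Centre of the cross bar (50 mm long) of the other T-handle key, 6 mm shank, same height and collar. Too thin for this screw; leave it.
- rack: Fixed plywood block 160 x 60 x 65 mm (x, y, z), origin at the middle of its underside, on the robot's left or right. Three square upright holes through it, 18 mm wide, at x = -50, 0 and +50 mm. The two keys stand in the outer holes.
- bin: Fixed clear plastic parts bin 150 x 100 x 55 mm, open on top, on the side where the rack is not; origin at the middle of its underside.
- spool_center (a point): Small black filament spool lying flat, 100 mm in diameter, 40 mm tall (middle).
- jar_center (a point): White plastic jar, 52 mm in diameter, 85 mm tall (middle).
- scraper: Flat scraper, 170 mm long, lying beyond the winder, length along its own x.
- mast_top (a point): Top of the rewinder's thin mast (12 mm in diameter, from the base plate to 302 mm above the table, behind the crank), with a 35 mm wire from its top towards the winder's -x. An obstacle.
There are look-alikes about, which are no part of the job. What is shaped like the part that bears key_grip but blue or turquoise is not meant.

How it is judged (in metres and radians):
On the way, in this order (a step that is already met when the one before it is completed fails the run):
1. the clamp is down on the hub flange (value of joint clamp below 0.12 rad), for 0.2 s.
2. the shaft's flat faces up within 0.10 rad, clamp down (value of joint shaft between -0.1 and 0.1 rad and value of joint clamp below 0.12 rad), for 0.2 s.
3. the set screw is tight (above 1.15 rad) with the key in it, the clamp down and the flat up (all of step 2 and value of joint screw above 1.15 rad and distance between key_tip and screw_top below 0.018 m and z of key_tip in the frame of screw_top below -0.005 m), for 0.1 s.
At the end, for the whole second after the job is handed in: The shaft's flat faces up within 0.10 rad, the set screw is turned beyond 1.15 rad, the clamp is swung back beyond 1.8 rad, and the thick key stands released in a rack hole, upright within 0.15 rad and down to its collar (tip less than 12 mm above the table) (value of joint shaft between -0.1 and 0.1 rad and value of joint screw above 1.15 rad and value of joint clamp above 1.8 rad and z of key_tip in the frame of rack between -0.002 and 0.012 m and x of key_tip in the frame of rack between -0.065 and 0.065 m and y of key_tip in the frame of rack between -0.015 and 0.015 m and angle between key_grip's own z axis and vertical below 0.15 rad); the robot touches nothing.
It fails at once if the thin key is moved more than 30 mm (distance of thin_key_grip from where it was at the start of the episode above 0.03 m).
It fails at once if the spool is moved more than 30 mm (distance of spool_center from where it was at the start of the episode above 0.03 m).
It fails at once if the jar is moved more than 30 mm (distance of jar_center from where it was at the start of the episode above 0.03 m).
It fails at once if the scraper is moved more than 30 mm (distance of scraper from where it was at the start of the episode above 0.03 m).
It also fails if it takes over 72 s, if anything falls off the work surface, if the arm or the gripper's body presses on something with over 40 N, if the wrist force passes 120 N, or if a joint passes its speed limit or range.

## Robot

A 6-joint arm with a two-finger parallel gripper is mounted at the origin on the work surface. World frame = base frame: x ahead of the robot, y to its left, z up, the work surface at z = 0. Lengths are in mm, angles in rad, forces in N, time in s.
With the tool pointing down it reaches from about 350 to 850 mm from the base axis. Payload 8.1 kg.
Tool frame: the origin (TCP) lies at the very end of the fingers, on their centre line; the grasp point (between the pads) lies 19 mm behind it (manip.grip_point_offset is the distance from the TCP to the grasp point, in mm); z points along the fingers, x is the direction in which the jaws open and shut, and the axes are right-handed (so a half turn about z gives the same grasp; the last joint's range is limited). The gripper opens to 85 mm and grips with 20 to 120 N. Pads are 22 mm wide; open, the fingers measure 114 mm over their backs; the gripper's body (76 mm by 85 mm) begins 54 mm behind the grasp point. The pads swing forward as they close: fully open they stand 13 mm farther back than shut.
Start: joints at [1.036, 0.13, 1.488, -0, 1.523, -0.085], TCP at [260.851, 540.335, 231.292] pointing down, gripper open.
Joint ranges: [-2.96, 2.96], [-0.89, 2.26], [0.02, 2.5], [-1.34, 4.48], [0, 2.73], [-2.66, 2.66]. Speed limits (rad/s): [2.39, 2.39, 2.79, 3.14, 3.14, 3.14].

## Interface

Orientations are given as a unit quaternion [x, y, z, w].
In Python, from bench import manip gives the robot as it stands.
- The arm moves only by the tool move_arm, never from a script. Its argument "plan" is a list of rows, each a list of 7 numbers: the closure, from 0 (fully open) to 1 (shut), then the shift along the world's x, y, z in cm, then the turn, a rotation vector about the world's x, y, z in rad. In form: [[claw, x, y, z, ax, ay, az], ...]. A call has 1 to 10 rows; each row is the pose to reach, as a shift and turn from the pose commanded when the call began; what a row does not reach only later rows make up. A row lasts 1/10 s, in which the tool goes at most 50 mm and 8.59 degrees, less where a joint would pass 70% of its speed; a pose out of reach is approached as far as the arm can. A call with a gripper value outside its range is refused whole. The fingers move at their own pace and stop on an object; "newtons" is the grip in N (left out, the last holds). Time passes only in rows, so rows that repeat a pose let the fingers close. It gives the time, the measured TCP pose, the force and the opening at its end, in the units of the state.
- manip.state(): the state, without advancing time (a new reading comes with each control period).
- manip.read_camera(name): name is "scene" or "top" or "wrist"; returns a dict with "image" (420x560x3 uint8, blue, green, red), "z_map" (420x560 float32, mm along the optical axis (not along the pixel's ray), 0 where there is no reading), "fovy" (degrees; the focal length in pixels is half the picture's height over the tangent of half this angle, whatever the lens; pixels are square), "cx", "cy" (the principal point, pixels), "R" (3x3) and "t" (3): a world point X has camera coordinates R X + t; the wrist camera has in their place "T_tool_cam" (4x4, takes a point from camera to tool coordinates, whose origin is the TCP and whose axes are the tool frame's). Camera axes: x right, y down, z forward; pixel columns grow to the right and rows downward; lengths in mm; the calibration is good to about 2 mm. The wrist camera is an equidistant fisheye: a pixel r from the principal point sees the ray r / f radians off the axis. A picture is of the moment at which its call begins: read the wrist's pose just before it.
- manip.close_job(): hands the job in, once; it reports no verdict.
Trained networks look in a picture, given as the dict that the camera call returned (one of the last four; its "shot" number tells which), for a name from the list of things; names that differ only in an ending like _2 or _b are one class to them, and where a whole thing is asked for, a point or a joint stands for the part that bears it (a point fixed in the world has none). Each returns a list of dicts, best first, with "confidence" (0 to 1); they miss things now and then, are a little off and sometimes report something else, mostly with a low value. They report only what shows in the picture. A call takes as long as a camera call. They do not tell look-alikes from the thing itself.
- manip.recognise(picture, thing): "position" ([x, y, z] in mm, in the coordinates of the camera as it stood for that picture, good to about 4 mm: the middle of the surface that is visible of it).
The state is a dict: "time_s": time; "joint_pos": joint angles; "joint_vel": joint speeds; "joint_efforts": joint torques, N m; "eef_pos": TCP position; "ee_rot": TCP orientation; "force": force on the tool from outside, world axes, zero at the start; "torque": the same for the moment, N m; "gripper_width": finger opening in mm.
Only numpy, scipy, OpenCV 4.12 (cv2) and the standard library are available. Lean on these libraries where they do the work, as an engineer would, in place of code of your own. Each camera call takes 0.05 s, during which the arm holds its last target.

## Working session

There is one attempt and no reset: what is moved stays moved. The work goes in short steps, Python scripts to look and compute and a tool call to move; the robot and the scene stay as the last step left them, time stands still between calls to the robot, and variables do not carry over. Pictures are saved under pics/ and viewed, and the job is handed in when it is done.

Besides the shell and the picture viewer there is one more tool, called after "Request:" as name([rows], argument=value, ...), one row to a line, values as JSON. move_arm: Moves the arm, as the interface text tells. Its arguments: {"type":"object","properties":{"plan":{"type":"array"},"newtons":{"type":"number"}},"required":["plan"]}

```bash
ls; mkdir -p pics; python3 - <<'E'
from bench import manip
import cv2
s=manip.state();print(s)
for n in ["scene","top","wrist"]:
    p=manip.read_camera(n);cv2.imwrite(f"pics/{n}0.png",p["image"])
    print(n,p["fovy"],p["cx"],p["cy"],p.get("R"),p.get("t"),p.get("T_tool_cam"))
E
```

```text
pics
{'time_s': 0.0, 'joint_pos': array([ 1.03559113e+00,  1.31204528e-01,  1.48928748e+00, -9.59536956e-06,
        1.52297105e+00, -8.53869269e-02]), 'joint_vel': array([ 2.41957752e-03, -1.05318223e-04,  1.29181640e-04,  1.81490825e-03,
       -3.75406196e-04,  5.52626553e-06]), 'joint_efforts': array([ 1.11331745e-03, -5.69424355e+01, -5.00540400e+01,  1.75738428e-04,
        1.53817510e-02, -2.34858597e-06]), 'eef_pos': array([260.57734347, 539.85544758, 230.21401457]), 'ee_rot': array([ 8.46994749e-01,  5.31600434e-01, -8.29431199e-04,  4.32049242e-04]), 'force': array([ 0.2746152 , -0.54720512, -0.04013475]), 'torque': array([0.01265908, 0.0254551 , 0.0042129 ]), 'gripper_width': 85.07021765547216}
scene 52.03538839183414 281.74583936559765 208.23142396642572 [[ 0.83952532  0.54309603  0.0156187 ]
 [ 0.4564302  -0.68937879 -0.56251965]
 [-0.29473499  0.47937833 -0.82663638]] [-457.97711308 -130.74795066 1190.2289402 ] None
top 50.76600540925132 286.887139446331 210.26215067306532 [[-7.45370895e-03 -9.99972130e-01  4.25959169e-04]
 [-9.98106092e-01  7.41378659e-03 -6.10677017e-02]
 [ 6.10628418e-02 -8.80333317e-04 -9.98133535e-01]] [   9.66338898  546.62499168 1245.4998256 ] None
wrist 65.70646984690485 279.49441666176637 216.75982302579624 None None [[ 9.99999119e-01  4.14450479e-04 -1.26083282e-03  1.96383199e-01]
 [ 1.60398566e-05  9.46148884e-01  3.23731817e-01 -8.49601187e+01]
 [ 1.32710637e-03 -3.23731552e-01  9.46148044e-01 -1.42374489e+02]
 [ 0.00000000e+00  0.00000000e+00  0.00000000e+00  1.00000000e+00]]
```

View pics/scene0.png

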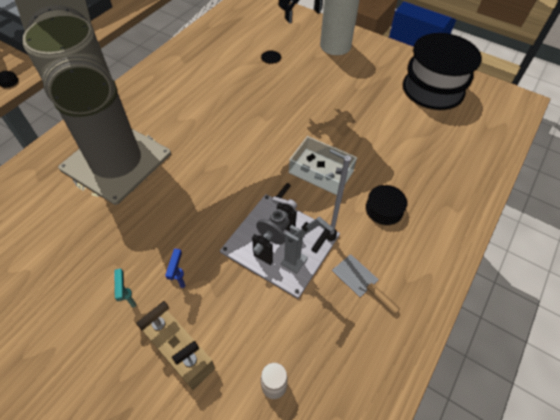

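View pics/top0.png

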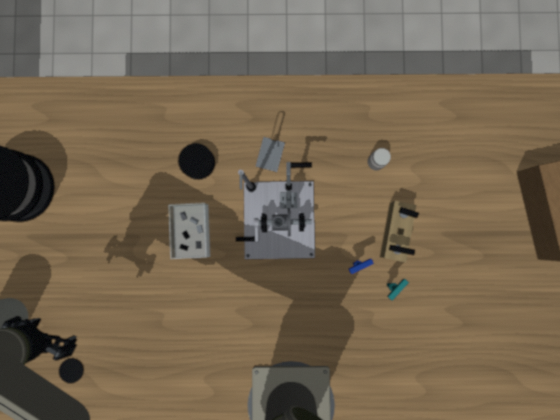

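View pics/wrist0.png

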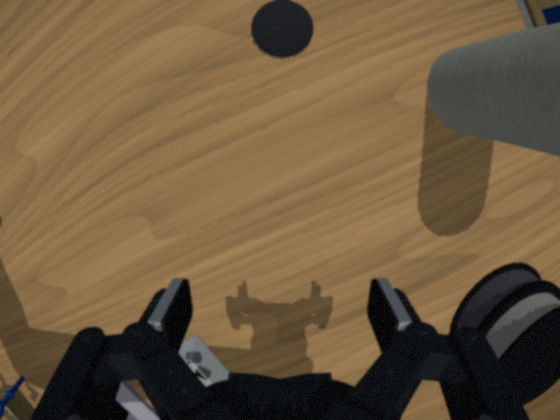

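The arm is at the left. The winder is in the middle (top view, ~280,220), with the clamp open towards +x. The rack is on the right at ~(402,232), with keys at (409,212) and (402,250). The blue and turquoise keys are decoys.

```bash
cat > h.py <<'E'
from bench import manip
import numpy as np, cv2
from scipy.spatial.transform import Rotation as Ro
def foc(p): return p["image"].shape[0]/2/np.tan(np.radians(p["fovy"])/2)
def pose(s=None):
    s=s or manip.state(); T=np.eye(4);T[:3,:3]=Ro.from_quat(s["ee_rot"]).as_matrix();T[:3,3]=s["eef_pos"];return T
def cam2w(p,X,T=None):
    X=np.atleast_2d(X)
    if p.get("R") is not None: return (X-p["t"])@p["R"]
    M=T@p["T_tool_cam"]; return X@M[:3,:3].T+M[:3,3]
def proj(p,W,T=None):
    W=np.atleast_2d(W)
    f=foc(p)
    if p.get("R") is not None:
        C=W@p["R"].T+p["t"]; return np.c_[p["cx"]+f*C[:,0]/C[:,2],p["cy"]+f*C[:,1]/C[:,2]]
    M=np.linalg.inv(T@p["T_tool_cam"]); C=W@M[:3,:3].T+M[:3,3]
    r=np.hypot(C[:,0],C[:,1]);th=np.arctan2(r,C[:,2]);k=f*th/np.maximum(r,1e-9)
    return np.c_[p["cx"]+k*C[:,0],p["cy"]+k*C[:,1]]
def cloud(p,T=None):
    h,w=p["z_map"].shape;u,v=np.meshgrid(np.arange(w),np.arange(h));f=foc(p)
    a=(u-p["cx"])/f;b=(v-p["cy"])/f;z=p["z_map"]
    if p.get("R") is None:
        r=np.hypot(a,b);k=np.where(r>1e-9,np.tan(np.minimum(r,1.5))/np.maximum(r,1e-9),1);a=a*k;b=b*k
    X=np.stack([a*z,b*z,z],-1).reshape(-1,3)
    W=cam2w(p,X,T).reshape(h,w,3);W[z<=0]=np.nan;return W
def shot(name):
    T=pose();p=manip.read_camera(name);return p,T
E
python3 - <<'E'
from h import *
for n in ["top","scene"]:
    p,T=shot(n);W=cloud(p)
    for th in ["winder","rack","key_grip","thin_key_grip","crank_handle","clamp_handle","clamp","shaft","screw_top","mast_top","bin","jar_center","spool_center","scraper"]:
        try:
            r=manip.recognise(p,th)
        except Exception as e: print(th,e);continue
        print(n,th,[(np.round(cam2w(p,d["position"])[0]).tolist(),round(d["confidence"],2)) for d in r[:4]])
    a=(slice(140,300),slice(140,430)) if n=="top" else (slice(140,400),slice(90,430))
    im=p["image"][a];cv2.imwrite(f"pics/{n}_z.png",cv2.resize(im,None,fx=2.7 if n=="top" else 2.3,fy=2.7 if n=="top" else 2.3,interpolation=cv2.INTER_CUBIC))
    np.save(f"{n}W.npy",W)
E
```

```text
top winder [([518.0, 32.0, 10.0], 0.94)]
top rack [([488.0, -288.0, 69.0], 0.71), ([518.0, 31.0, 9.0], 0.7)]
top key_grip [([436.0, -289.0, 124.0], 0.63), ([332.0, -277.0, 121.0], 0.51), ([398.0, -182.0, 116.0], 0.45)]
top thin_key_grip [([528.0, -312.0, 124.0], 0.65)]
top crank_handle [([498.0, 85.0, 90.0], 0.68)]
top clamp_handle [([634.0, 4.0, 225.0], 0.66), ([488.0, -291.0, 66.0], 0.59)]
top clamp [([639.0, 3.0, 226.0], 0.85), ([528.0, -307.0, 124.0], 0.58)]
top shaft [([502.0, 90.0, 90.0], 0.54)]
top screw_top [([524.0, 32.0, 14.0], 0.31)]
top mast_top [([520.0, 33.0, 11.0], 0.74)]
top bin [([488.0, 288.0, 6.0], 0.81)]
top jar_center [([678.0, -245.0, 84.0], 0.76)]
top spool_center [([687.0, 261.0, 40.0], 0.71)]
top scraper [([723.0, 45.0, 3.0], 0.96)]
scene winder []
scene rack [([494.0, -307.0, 65.0], 0.98)]
scene key_grip [([401.0, -184.0, 115.0], 0.87), ([341.0, -283.0, 119.0], 0.79), ([438.0, -295.0, 123.0], 0.66), ([631.0, -0.0, 219.0], 0.39)]
scene thin_key_grip [([540.0, -315.0, 121.0], 0.69), ([478.0, 289.0, 18.0], 0.52)]
scene crank_handle [([509.0, 88.0, 87.0], 0.78), ([510.0, 36.0, 117.0], 0.39)]
scene clamp_handle [([631.0, -5.0, 220.0], 0.82)]
scene clamp [([629.0, -3.0, 225.0], 0.86)]
scene shaft [([507.0, 86.0, 87.0], 0.57), ([512.0, 35.0, 119.0], 0.26)]
scene screw_top [([514.0, 33.0, 120.0], 0.45)]
scene mast_top [([539.0, -1.0, 11.0], 0.57)]
scene bin [([479.0, 290.0, 15.0], 0.77)]
scene jar_center [([697.0, -257.0, 89.0], 0.81)]
scene spool_center [([692.0, 251.0, 41.0], 0.79)]
scene scraper [([727.0, 43.0, 2.0], 0.62)]
```

View pics/top_z.png

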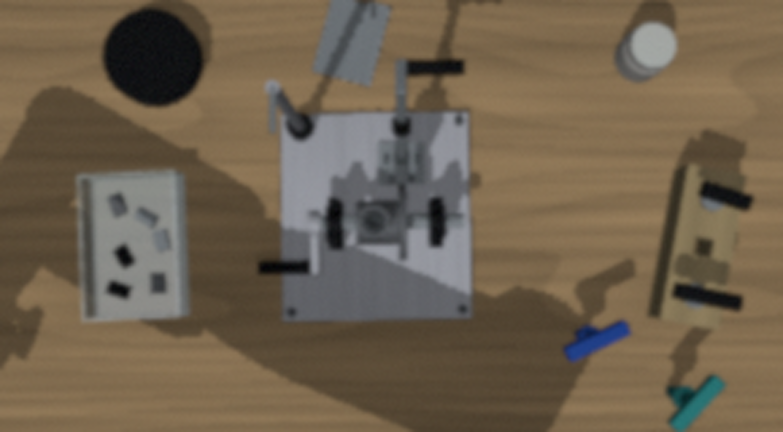

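View pics/scene_z.png

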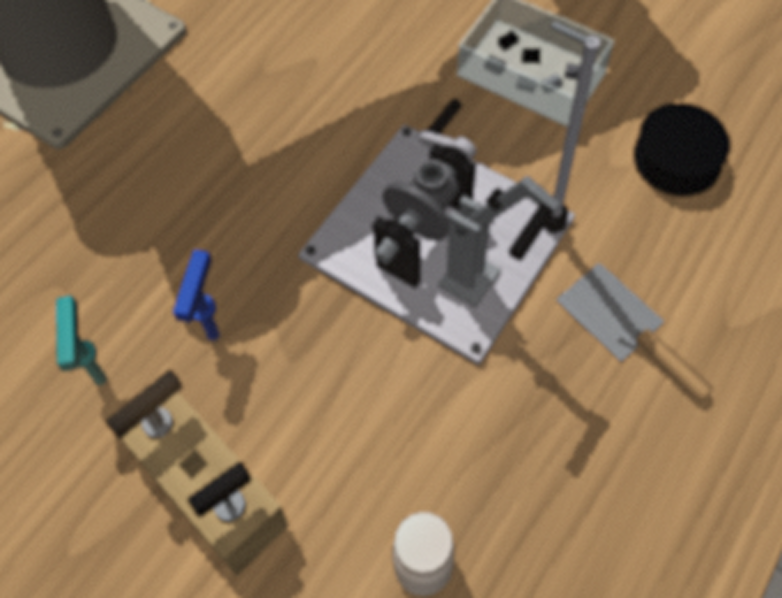

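```bash
python3 - <<'E'
from h import *
W=np.load("topW.npy")
def rect(m,n):
    pts=W[m][:,:2].astype(np.float32);r=cv2.minAreaRect(pts);print(n,len(pts),np.round(r[0],1),np.round(r[1],1),round(r[2],2),"meanz",W[m][:,2].mean())
x,y,z=W[...,0],W[...,1],W[...,2]
rect((abs(x-518)<140)&(abs(y-32)<140)&(z>8)&(z<16),"plate")
rect((abs(x-488)<120)&(abs(y+288)<120)&(z>58)&(z<70),"racktop")
rect((abs(x-436)<35)&(abs(y+295)<60)&(z>112),"thickbar")
rect((abs(x-530)<35)&(abs(y+310)<50)&(z>112),"thinbar")
rect((abs(x-498)<60)&(y>75)&(y<190)&(z>30)&(z<150),"crank")
m=(abs(x-634)<50)&(abs(y-5)<60)&(z>190);rect(m,"clamphandle")
m=(abs(x-518)<140)&(abs(y-32)<140)&(z>280);print(W[m].mean(0) if m.any() else None)
# upper parts map
for y0 in range(-60,160,12):
    m=(abs(x-518)<160)&(y>=y0)&(y<y0+12)&(z>20)
    q=W[m];print(y0,len(q),np.round(q.min(0)),np.round(q.max(0)), "top x", np.round(q[q[:,2]>q[:,2].max()-4].mean(0)) )
E
```

```text
plate 3438 [514.1  25.5] [275.  272.2] 2.24 meanz 12.68763348969306
racktop 965 [ 457.6 -283.7] [115.  231.1] 55.73 meanz 66.01106853896732
thickbar 162 [ 435.  -292.3] [67.3 15.9] 78.01 meanz 123.72279211506917
thinbar 127 [ 532.6 -312. ] [50.  15.6] 70.36 meanz 123.69062972979931
crank 225 [493.9 110.6] [70.8 70.2] 86.84 meanz 84.41682932407579
clamphandle 234 [620.9 -21.6] [62.7 60.3] 89.57 meanz 220.9707898527941
[601.1307542  108.67980648 302.54026481]
-60 46 [431. -59.  20.] [650. -48. 226.] top x [643. -50. 224.]
-48 75 [470. -48.  20.] [651. -36. 226.] top x [643. -41. 224.]
-36 109 [422. -35.  20.] [651. -24. 229.] top x [642. -30. 227.]
-24 84 [497. -24.  20.] [651. -12. 228.] top x [642. -16. 225.]
-12 122 [476. -12.  21.] [651.  -0. 230.] top x [640.  -2. 228.]
0 295 [473.   0.  20.] [650.  11. 239.] top x [620.   3. 237.]
12 119 [489.  13.  20.] [593.  24. 143.] top x [568.  15. 141.]
24 81 [489.  24.  20.] [627.  35. 126.] top x [513.  31. 123.]
36 72 [489.  37.  92.] [529.  48. 123.] top x [510.  40. 121.]
48 23 [420.  48.  21.] [530.  59. 101.] top x [519.  53.  99.]
60 82 [485.  62.  28.] [533.  72. 106.] top x [510.  68. 104.]
72 53 [487.  72.  88.] [532.  83. 107.] top x [508.  76. 105.]
84 106 [458.  84.  24.] [616.  96. 104.] top x [510.  87. 101.]
96 130 [460.  98.  20.] [626. 108. 306.] top x [598. 107. 304.]
108 104 [460. 108.  21.] [627. 120. 307.] top x [600. 110. 305.]
120 26 [461. 120.  21.] [618. 131.  84.] top x [465. 127.  81.]
132 23 [461. 133.  74.] [472. 144.  81.] top x [466. 137.  78.]
144 7 [461. 144.  70.] [472. 147.  82.] top x [468. 146.  81.]Traceback (most recent call last):
  File "<stdin>", line 16, in <module>
    return umr_minimum(a, axis, None, out, keepdims, initial, where)
ValueError: zero-size array to reduction operation minimum which has no identity
```

Request:
move_arm([
  [0,10,-15,15,0,0,-0.4],
  [0,25,-46.5,17,0,0,-1.12],
  [0,25,-46.5,17,0,0,-1.12],
  [0,25,-46.5,17,0,0,-1.12],
  [0,25,-46.5,17,0,0,-1.12],
  [0,25,-46.5,17,0,0,-1.12],
  [0,25,-46.5,17,0,0,-1.12],
  [0,25,-46.5,17,0,0,-1.12],
  [0,25,-46.5,17,0,0,-1.12],
  [0,25,-46.5,17,0,0,-1.12],
])

```text
time_s: 2.65
eef_pos: [484.9, 123.5, 386.2]
ee_rot: [1.0, 0.0, 0.0, -0.0]
force: [0.6, 0.7, -0.5]
gripper_width: 85.6
```

Request:
move_arm([
  [0,0,0,0,0,0,0],
  [0,0,0,0,0,0,0],
  [0,0,0,0,0,0,0],
])

```text
time_s: 2.95
eef_pos: [484.0, 126.0, 384.9]
ee_rot: [1.0, 0.001, -0.0, -0.0]
force: [-0.1, 0.5, -0.3]
gripper_width: 85.5
```

```bash
cat > look.py <<'E'
from h import *
import sys
tag=sys.argv[1];things=sys.argv[2:]
p,T=shot("wrist");cv2.imwrite(f"pics/{tag}.png",p["image"])
np.savez(f"{tag}.npz",W=cloud(p,T),T=T)
print(np.round(T[:3,3],1))
for t in things: print(t,[(np.round(cam2w(p,d["position"],T)[0]).tolist(),round(d["confidence"],2)) for d in manip.recognise(p,t)[:3]])
E
python3 look.py w1 crank_handle clamp_handle screw_top clamp winder mast_top
```

```text
[484.  126.  384.9]
crank_handle [([485.0, 95.0, 82.0], 0.77), ([491.0, 289.0, -0.0], 0.73)]
clamp_handle [([593.0, 7.0, 181.0], 0.86), ([524.0, 49.0, 15.0], 0.48)]
screw_top [([507.0, 30.0, 121.0], 0.58), ([680.0, 265.0, 40.0], 0.52)]
clamp [([591.0, 10.0, 184.0], 0.78)]
winder [([525.0, 51.0, 13.0], 0.87)]
mast_top [([526.0, 53.0, 9.0], 0.87)]
```

View pics/w1.png

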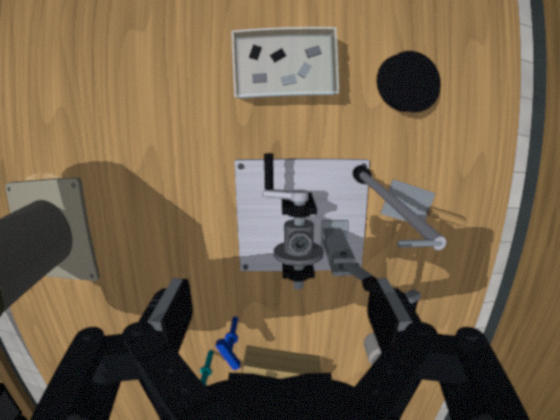

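```bash
python3 - <<'E'
from h import *
d=np.load("w1.npz");W=d["W"];x,y,z=W[...,0],W[...,1],W[...,2]
im=cv2.imread("pics/w1.png")
# plate edges
for name,ax,rng in [("left",0,(-40,110)),("yplus",1,(420,600))]:
    P=[]
    for v in np.arange(*rng,6):
        o=1-ax
        m=(abs(W[...,o]-v)<3)&(z>8)&(z<17)&(abs(x-510)<130)&(abs(y-33)<130)
        if m.sum()>3: P.append((v, W[m][:,ax].min() if name=="left" else W[m][:,ax].max()))
    P=np.array(P);c=np.polyfit(P[:,0],P[:,1],1);r=P[:,1]-np.polyval(c,P[:,0]);k=abs(r)<4;c=np.polyfit(P[k,0],P[k,1],1);print(name,c,np.std(r[k]),k.sum(),len(P),"edge@mid",np.polyval(c,33 if ax==0 else 510))
print("crank")
for y0 in range(90,156,6):
    m=(abs(x-470)<30)&(y>=y0)&(y<y0+6)&(z>50);q=W[m]
    if len(q): print(y0,len(q),np.round(q.min(0)),np.round(q.max(0)),np.round(np.median(q,0)))
m=(abs(x-510)<30)&(abs(y-33)<30)&(z>112);print("boss",np.round(W[m].mean(0)),m.sum(),np.round(W[m].min(0)),np.round(W[m].max(0)))
print(np.round(W[243,299]),np.round(W[170,269]),np.round(W[160:182:4,269]))
a=im[150:290,225:375];cv2.imwrite("pics/w1z.png",cv2.resize(a,None,fx=4,fy=4,interpolation=cv2.INTER_CUBIC))
E
```

```text
left [-9.33743383e-03  4.10454917e+02] 0.6149776200144058 25 25 edge@mid 410.1467816401804
yplus [4.69812770e-03 1.28600909e+02] 1.7368064637264329 14 30 edge@mid 130.99695413871865
crank
90 153 [458.  90.  69.] [500.  96.  94.] [480.  94.  83.]
96 70 [460.  96.  71.] [500. 102.  94.] [473.  97.  77.]
102 42 [460. 102.  72.] [473. 108.  79.] [467. 105.  76.]
108 45 [440. 108.  71.] [473. 114. 462.] [466. 111.  76.]
114 177 [440. 114.  72.] [473. 120. 464.] [440. 118. 414.]
120 351 [440. 120.  72.] [473. 126. 467.] [440. 123. 424.]
126 360 [440. 126.  71.] [473. 132. 467.] [440. 129. 423.]
132 4282 [440. 132.  69.] [500. 138. 478.] [480. 137. 466.]
138 3728 [440. 138.  69.] [500. 144. 482.] [458. 143. 469.]
144 2075 [443. 144.  72.] [500. 149. 484.] [465. 146. 479.]
boss [510.  24. 118.] 545 [485.   3. 112.] [536.  47. 124.]
[510.  26. 106.] [467. 125.  78.] [[467. 139.  77.]
 [467. 134.  78.]
 [467. 128.  77.]
 [467. 122.  77.]
 [467. 117.  78.]
 [467. 111.  77.]]
```

View pics/w1z.png

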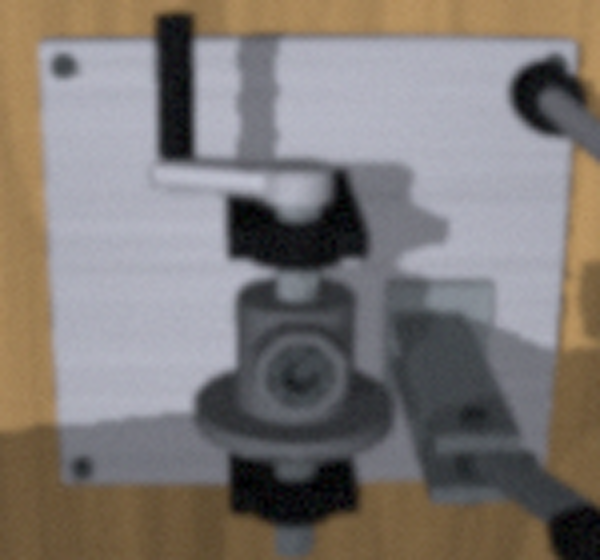

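```bash
python3 - <<'E'
from h import *
p,T=shot("wrist")
M=T@p["T_tool_cam"];f=foc(p)
def ray(u,v,zw):
    a=np.array([u-p["cx"],v-p["cy"]])/f;r=np.hypot(*a);d=np.r_[a/r*np.sin(r),np.cos(r)];d=M[:3,:3]@d;o=M[:3,3];return o+d*(zw-o[2])/d[2]
print("screw",ray(300,243,119),"crank end",ray(269,154,70),ray(269,190,72), T[:3,3])
E
```

```text
screw [510.81734357  31.94637631 119.        ] crank end [467.52536919 146.77584856  70.        ] [467.31652614  94.59503794  72.        ] [484.10923428 126.07696511 385.25091438]
```

Request:
move_arm([
  [0,4,-4,0,0,0,0],
  [0,8,-8,0,0,0,0],
  [0,12,-12,0,0,0,0],
  [0,15.9,-15.2,0,0,0,0],
  [0,15.9,-15.2,-4,0,0,0],
  [0,15.9,-15.2,-8,0,0,0],
  [0,15.9,-15.2,-8,0,0,0],
  [0,15.9,-15.2,-8,0,0,0],
])

```text
time_s: 4.15
eef_pos: [642.8, -26.2, 305.2]
ee_rot: [1.0, 0.001, -0.001, -0.0]
force: [0.2, -0.4, 1.3]
gripper_width: 85.3
```

```bash
python3 look.py w2 clamp_handle
```

```text
[642.8 -26.2 305.2]
clamp_handle [([638.0, 1.0, 222.0], 0.62)]
```

View pics/w2.png

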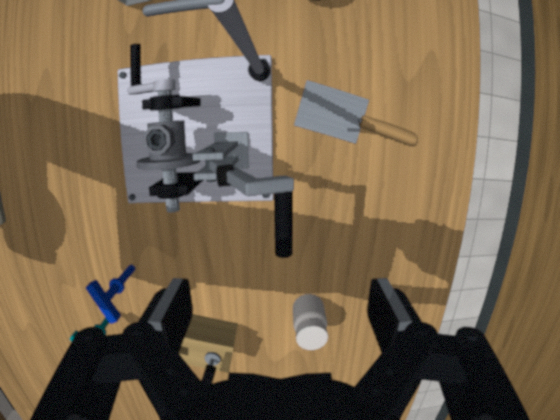

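```bash
python3 - <<'E'
from h import *
d=np.load("w2.npz");W=d["W"];
for v in range(186,262,6):
    s=W[v,270:300];k=s[:,2]>190;print(v,270+np.where(k)[0][[0,-1]] if k.any() else None, np.round(s[k].mean(0)) if k.any() else None, np.round(s[k][:,0].min()),np.round(s[k][:,0].max()), np.round(s[k][:,2].max()))
E
```

```text
186 [270 293] [643.   4. 224.] 635.0 651.0 228.0
192 [270 292] [642.  -0. 223.] 635.0 650.0 228.0
198 [274 292] [644.  -5. 222.] 637.0 650.0 224.0
204 [274 292] [644. -10. 222.] 637.0 650.0 223.0
210 [274 292] [644. -14. 222.] 637.0 650.0 224.0
216 [274 292] [644. -19. 221.] 637.0 651.0 224.0
222 [274 292] [644. -24. 221.] 637.0 651.0 224.0
228 [274 292] [644. -28. 222.] 637.0 651.0 224.0
234 [275 292] [644. -33. 222.] 638.0 651.0 224.0
240 [275 292] [644. -38. 222.] 638.0 651.0 223.0
246 [275 292] [644. -43. 222.] 638.0 651.0 223.0
252 [275 292] [644. -48. 222.] 638.0 651.0 224.0Traceback (most recent call last):
  File "<stdin>", line 4, in <module>
    return umr_minimum(a, axis, None, out, keepdims, initial, where)
ValueError: zero-size array to reduction operation minimum which has no identity
```

Request:
move_arm([
  [0,0.1,0,-4,0,0,0],
  [0,0.1,0,-8,0,0,0],
  [0,0.1,0,-10.7,0,0,0],
  [0,0.1,0,-10.7,0,0,0],
  [1,0.1,0,-10.7,0,0,0],
  [1,0.1,0,-10.7,0,0,0],
  [1,0.1,0,-10.7,0,0,0],
  [1,0.1,0,-10.7,0,0,0],
  [1,0.1,0,-10.7,0,0,0],
  [1,0.1,0,-10.7,0,0,0],
], newtons=40)

```text
time_s: 5.25
eef_pos: [645.2, -26.7, 199.3]
ee_rot: [1.0, 0.001, 0.001, 0.0]
force: [3.0, -0.1, 2.4]
gripper_width: 12.6
```

Request:
move_arm([
  [1,-1.88,0,1.28,0,0,0],
  [1,-3.98,0,2.16,0,0,0],
  [1,-6.22,0,2.6,0,0,0],
  [1,-8.49,0,2.59,0,0,0],
  [1,-10.72,0,2.13,0,0,0],
  [1,-12.81,0,1.23,0,0,0],
  [1,-14.69,0,-0.07,0,0,0],
  [1,-16.26,0,-1.71,0,0,0],
  [1,-17.48,0,-3.63,0,0,0],
  [1,-18.3,0,-5.75,0,0,0],
])

```text
time_s: 6.25
eef_pos: [461.7, -28.4, 140.9]
ee_rot: [1.0, 0.0, 0.001, 0.002]
force: [13.3, -8.1, 17.1]
gripper_width: 12.4
```

Request:
move_arm([
  [1,0,0,0,0,0,0],
  [1,0,0,-0.1,0,0,0],
  [1,0,0,-0.1,0,0,0],
])

```text
time_s: 6.55
eef_pos: [462.2, -28.4, 140.7]
ee_rot: [1.0, 0.0, 0.001, 0.002]
force: [1.4, -7.7, 0.6]
gripper_width: 12.3
```

Request:
move_arm([
  [0.3,0,0,0,0,0,0],
  [0.3,0,0,0,0,0,0],
  [0.3,0,0,0,0,0,0],
  [0.3,0,0,4,0,0,0],
  [0.3,0,0,8,0,0,0],
  [0.3,0.1,5,10,0,0,0],
  [0.3,0.3,10,10,0,0,0],
  [0.3,0.5,15.4,9,0,0,0],
  [0.3,0.5,15.4,6,0,0,0],
  [0.3,0.5,15.4,6,0,0,0],
])

```text
time_s: 7.55
eef_pos: [463.5, 128.9, 195.7]
ee_rot: [1.0, 0.002, -0.004, 0.0]
force: [-0.6, -0.6, -0.8]
gripper_width: 59.7
```

```bash
python3 look.py w3 crank_handle; python3 - <<'E'
from h import *
p,T=shot("scene");cv2.imwrite("pics/s3.png",cv2.resize(p["image"][140:300,200:400],None,fx=4,fy=4,interpolation=cv2.INTER_CUBIC)[:600])
print(manip.state()["gripper_width"])
d=np.load("w3.npz");W=d["W"];x,y,z=W[...,0],W[...,1],W[...,2]
for y0 in range(84,156,6):
    m=(abs(x-470)<16)&(y>=y0)&(y<y0+6)&(z>50)&(z<100);q=W[m]
    if len(q): print(y0,len(q),np.round(q.min(0)),np.round(q.max(0)),np.round(np.median(q,0)))
E
```

```text
[463.5 128.9 195.7]
crank_handle [([476.0, 95.0, 75.0], 0.57)]
60.12558132082797
84 96 [458.  86.  76.] [485.  90.  86.] [472.  89.  82.]
90 315 [457.  90.  67.] [486.  96.  87.] [473.  94.  80.]
96 125 [460.  96.  68.] [485. 102.  83.] [470.  99.  76.]
102 96 [460. 102.  72.] [473. 108.  79.] [467. 105.  77.]
108 105 [460. 108.  72.] [473. 114.  79.] [467. 111.  76.]
114 100 [460. 114.  72.] [473. 120.  79.] [466. 117.  77.]
120 108 [460. 120.  72.] [473. 126.  79.] [466. 123.  76.]
126 104 [460. 126.  72.] [473. 132.  79.] [466. 129.  76.]
132 108 [460. 132.  72.] [473. 138.  79.] [466. 135.  76.]
138 111 [460. 138.  72.] [473. 144.  79.] [466. 141.  76.]
144 135 [460. 144.  67.] [473. 149.  79.] [467. 148.  76.]
```

View pics/w3.png

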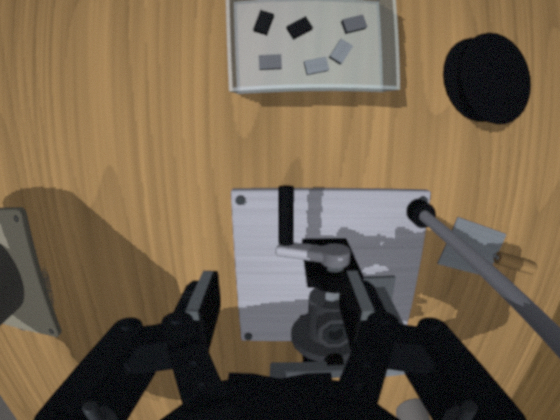

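View pics/s3.png

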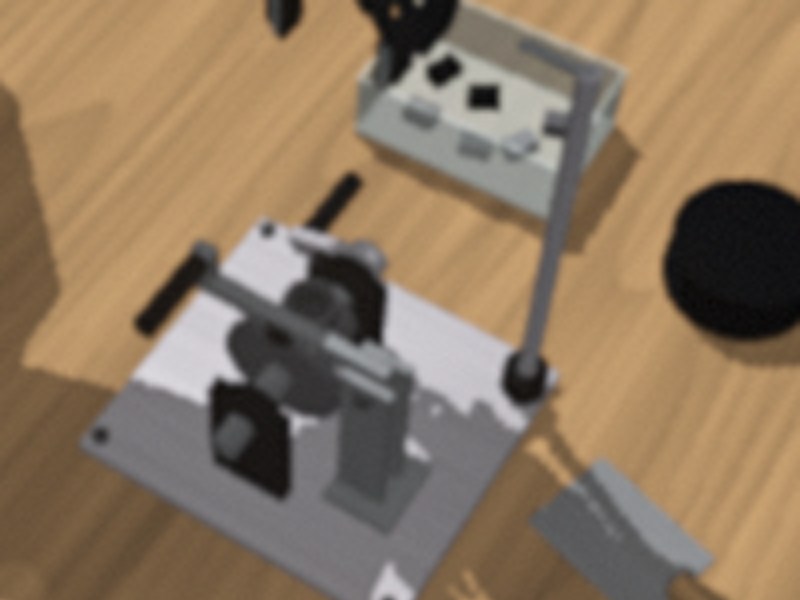

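Request:
move_arm([
  [0.3,0.3,-0.2,-4,0,0,0],
  [0.3,0.3,-0.2,-8,0,0,0],
  [0.3,0.3,-0.2,-12,0,0,0],
  [0.3,0.3,-0.2,-14.3,0,0,0],
  [0.3,0.3,-0.2,-14.3,0,0,0],
  [0.3,0.3,-0.2,-14.3,0,0,0],
])

```text
time_s: 8.3
eef_pos: [470.5, 124.5, 58.5]
ee_rot: [1.0, -0.0, 0.001, -0.0]
force: [0.3, -0.1, 1.2]
gripper_width: 59.9
```

Request:
move_arm([
  [0.3,-0.4,0.2,-0.6,0,0,0],
  [0.3,-0.4,0.2,-0.6,0,0,0],
  [1,-0.4,0.2,-0.6,0,0,0],
  [1,-0.4,0.2,-0.6,0,0,0],
  [1,-0.4,0.2,-0.6,0,0,0],
  [1,-0.4,0.2,-0.6,0,0,0],
  [1,-0.4,0.2,-0.6,0,0,0],
])

```text
time_s: 9.0
eef_pos: [467.2, 127.5, 51.9]
ee_rot: [1.0, 0.001, 0.002, -0.0]
force: [6.4, 0.7, -0.3]
gripper_width: 13.0
```

Request:
move_arm([
  [1,-0.21,0,1.11,0,0,0],
  [1,-0.14,0,2.23,0,0,0],
  [1,0.2,0,3.3,0,0,0],
  [1,0.8,0,4.24,0,0,0],
  [1,1.61,0,5.02,0,0,0],
  [1,2.59,0,5.56,0,0,0],
  [1,3.68,0,5.85,0,0,0],
  [1,4.32,0,5.89,0,0,0],
  [1,4.32,0,5.89,0,0,0],
  [1,4.32,0,5.89,0,0,0],
])

```text
time_s: 10.0
eef_pos: [508.7, 127.9, 109.5]
ee_rot: [1.0, 0.001, 0.0, -0.0]
force: [1.1, 5.0, -3.6]
gripper_width: 13.0
```

```bash
python3 look.py w4 crank_handle; python3 - <<'E'
from h import *
s=manip.state();print(s["eef_pos"],s["force"])
p,T=shot("top");cv2.imwrite("pics/t4.png",cv2.resize(p["image"][170:270,220:340],None,fx=5,fy=5,interpolation=cv2.INTER_CUBIC))
E
```

```text
[508.7 127.9 109.5]
crank_handle [([509.0, 124.0, 136.0], 0.74)]
[508.48837446 127.87916533 109.50410287] [ 1.3080019   4.54920598 -3.15295631]
```

View pics/w4.png

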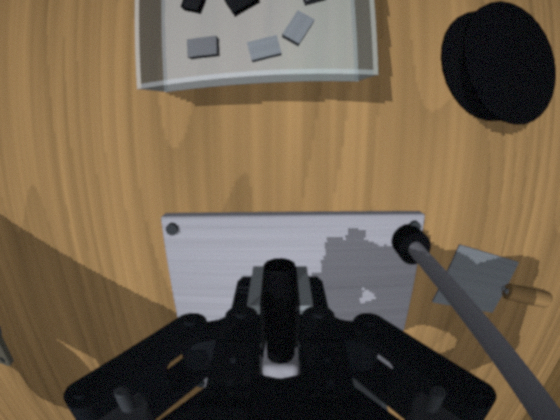

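Request:
move_arm([
  [1,0.2,0,0,0,0,0],
  [1,0.2,0,0,0,0,0],
  [1,0.2,0,0,0,0,0],
  [0.3,0.2,0,0,0,0,0],
  [0.3,0.2,0,0,0,0,0],
  [0.3,0.2,0,0,0,0,0],
  [0.3,0.2,0,4,0,0,0],
  [0.3,0.2,0,8,0,0,0],
  [0.3,0.2,0,12,0,0,0],
  [0.3,0.2,0,12,0,0,0],
])

```text
time_s: 11.15
eef_pos: [514.1, 127.6, 237.2]
ee_rot: [1.0, 0.0, 0.006, -0.001]
force: [1.4, 0.1, -0.2]
gripper_width: 59.7
```

```bash
python3 look.py w5 crank_handle; python3 - <<'E'
from h import *
d=np.load("w5.npz");W=d["W"];x,y,z=W[...,0],W[...,1],W[...,2]
for y0 in range(0,156,6):
    m=(abs(x-510)<22)&(y>=y0)&(y<y0+6)&(z>60)&(z<145);q=W[m]
    if len(q)>4: t=q[q[:,2]>q[:,2].max()-4];print(y0,len(q),np.round(q.min(0)),np.round(q.max(0)),"top mean x",np.round(t[:,0].mean(),1),(t[:,0].min()+t[:,0].max())/2)
E
```

```text
[514.1 127.6 237.2]
crank_handle [([512.0, 110.0, 133.0], 0.85)]
0 324 [488.   0.  97.] [532.   6. 144.] top mean x 510.3 510.08462519694956
6 1003 [488.   6.  85.] [532.  12. 144.] top mean x 511.1 509.73399696590945
12 97 [489.  12.  85.] [531.  18. 136.] top mean x 510.9 510.6540954457432
18 167 [489.  18.  88.] [532.  24. 121.] top mean x 510.0 509.72015532174026
24 267 [490.  24.  88.] [532.  30. 120.] top mean x 510.3 510.23751216514165
30 139 [489.  30.  88.] [532.  36. 120.] top mean x 509.7 510.2778095453872
36 282 [489.  36.  88.] [532.  42. 120.] top mean x 510.3 509.84619956986603
42 401 [488.  42.  77.] [531.  48. 121.] top mean x 510.4 509.8474002630495
48 555 [488.  48.  69.] [532.  54. 108.] top mean x 509.6 509.36909718201696
54 32 [503.  54.  87.] [517.  56.  91.] top mean x 509.6 509.84924229824173
60 82 [489.  63.  92.] [531.  66. 104.] top mean x 509.2 508.9760354512256
66 193 [488.  66.  96.] [531.  72. 104.] top mean x 510.5 509.476532944295
72 294 [488.  72.  60.] [532.  78. 100.] top mean x 511.2 509.97076561233143
78 134 [492.  78.  67.] [532.  80.  99.] top
[... 179 characters left out ...]
6318
96 162 [497.  96.  77.] [522. 102. 139.] top mean x 508.8 508.1046309220925
102 108 [502. 102. 129.] [515. 108. 138.] top mean x 509.0 508.96816867400946
108 117 [502. 108. 129.] [515. 114. 138.] top mean x 508.6 508.99789663560716
114 116 [502. 114. 130.] [515. 120. 138.] top mean x 508.9 508.6403939647414
120 117 [502. 120. 131.] [515. 126. 138.] top mean x 508.7 508.6922038747893
126 123 [502. 126. 131.] [515. 132. 138.] top mean x 508.9 508.74132953060996
132 122 [502. 132. 131.] [515. 138. 138.] top mean x 508.6 508.7434709142468
138 132 [501. 138. 128.] [515. 144. 138.] top mean x 508.6 508.78409799792723
144 167 [502. 144. 125.] [515. 150. 138.] top mean x 508.6 508.8037637015997
```

View pics/w5.png

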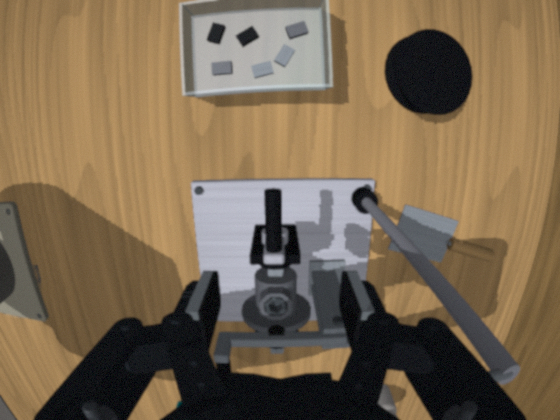

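Request:
move_arm([
  [0,-0.2,-4,0,0,0,0],
  [0,-0.4,-8,-1.5,0,0,0],
  [0,-0.4,-10,-3.5,0,0,0],
  [0,-0.4,-10.3,-5,0,0,0],
  [0,-0.4,-10.3,-5,0,0,0],
  [0,-0.4,-10.3,-5,0,0,0],
  [0,-0.4,-10.3,-5,0,0,0],
])

```text
time_s: 11.95
eef_pos: [507.1, 25.3, 180.5]
ee_rot: [1.0, 0.001, 0.0, -0.0]
force: [-0.6, -0.2, 0.4]
gripper_width: 85.1
```

```bash
cat > hexv.py <<'E'
from h import *
import sys
tag=sys.argv[1]
ims=[]
for i in range(4):
    p,T=shot("wrist");ims.append(p["image"].astype(np.float32))
im=np.mean(ims,0)
print(np.round(T[:3,3],1),[ (np.round(cam2w(p,d["position"],T)[0]).tolist(),round(d["confidence"],2)) for d in manip.recognise(p,"screw_top")])
c=np.array([510.2,32,119.]);R=18;n=480
g=np.linspace(-R,R,n);X,Y=np.meshgrid(g,-g)   # right=+x up=+y
P=np.c_[X.ravel()+c[0],Y.ravel()+c[1],np.full(X.size,119.)]
uv=proj(p,P,T).astype(np.float32).reshape(n,n,2)
o=cv2.remap(im,uv[...,0],uv[...,1],cv2.INTER_CUBIC);o=np.clip(o,0,255)
o=np.clip((o-o.min())*255/(np.percentile(o,99.5)-o.min()),0,255).astype(np.uint8)
cv2.imwrite(f"pics/{tag}.png",o);np.save(f"{tag}.npy",o)
cv2.imwrite(f"pics/{tag}_full.png",p["image"])
E
python3 hexv.py hx1
```

```text
[507.2  25.1 180.7] [([508.0, 31.0, 120.0], 0.92)]
```

View pics/hx1.png

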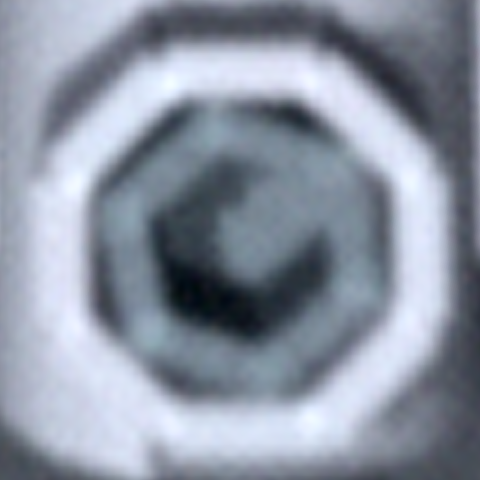

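View pics/hx1_full.png

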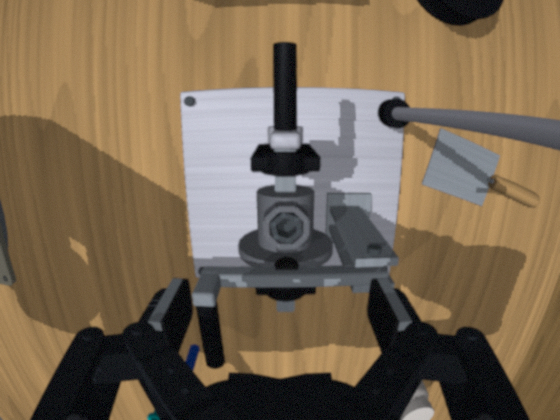

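```bash
python3 - <<'E'
from h import *
o=cv2.cvtColor(np.load("hx1.npy"),cv2.COLOR_BGR2GRAY).astype(np.float32);o=cv2.GaussianBlur(o,(0,0),3)
s=480/36
best={}
for edges in [(180,240,300),(180,240),(240,300),(0,60,120,180,240,300)]:
  res=[]
  for cx in range(231,252,2):
   for cy in range(241,262,2):
    for dl in range(-30,30,2):
      g=0
      for e in edges:
        a=np.radians(e+dl);n=np.array([np.cos(a),-np.sin(a)]);t=np.array([np.sin(a),np.cos(a)])
        L=np.linspace(-0.45,0.45,25)*7.5*s
        def samp(r):
            P=np.array([cx,cy])+n*r*s+L[:,None]*t
            return cv2.remap(o,P[:,0].astype(np.float32)[None],P[:,1].astype(np.float32)[None],1)[0]
        g+=np.mean(samp(7.1)-samp(5.9))
      res.append((g,cx,cy,dl))
  res.sort(reverse=True);print(edges,res[:6])
  for dl in range(-30,30,6): print(dl,max(r[0] for r in res if r[3]==dl),end=' ; ')
  print()
E
```

```text
(180, 240, 300) [(np.float32(191.20334), 241, 247, 12), (np.float32(191.1829), 241, 249, 12), (np.float32(190.81093), 241, 247, 14), (np.float32(190.74806), 241, 249, 14), (np.float32(190.64934), 239, 247, 12), (np.float32(190.44771), 241, 249, 10)]
-30 158.89218 ; -24 148.33241 ; -18 144.50343 ; -12 148.63634 ; -6 159.70303 ; 0 173.84845 ; 6 186.03886 ; 12 191.20334 ; 18 186.9458 ; 24 177.04987 ; 
(180, 240) [(np.float32(139.5068), 241, 249, 12), (np.float32(139.35706), 241, 247, 12), (np.float32(139.1214), 241, 249, 14), (np.float32(139.07622), 239, 247, 12), (np.float32(139.04245), 241, 247, 14), (np.float32(138.8493), 241, 249, 10)]
-30 104.7481 ; -24 98.09493 ; -18 95.921844 ; -12 100.78424 ; -6 110.66287 ; 0 123.18079 ; 6 134.82654 ; 12 139.5068 ; 18 135.92783 ; 24 127.66106 ; 
(240, 300) [(np.float32(120.88156), 239, 247, 8), (np.float32(120.79541), 239, 247, 10), (np.float32(120.67865), 241, 247, 8), (np.float32(120.50792), 241, 247, 10), (np.float32(120.42977), 239, 247, 6), (np.float32(120.395966), 239, 249, 8)]
-30 117.469696 ; -24 108.862045 ; -18 105.42834 ; -12 105.83818 ; -6 110.688835 ; 0 116.92465 ; 6 120.42977 ; 12 120.135605 ; 18 115.12076 ; 24 108.821365 ; 
(0, 60, 120, 180, 240, 300) [(np.float32(279.96686), 241, 249, 12), (np.float32(279.7132), 241, 249, 14), (np.float32(278.8163), 241, 249, 10), (np.float32(278.13223), 241, 249, 16), (np.float32(278.08643), 241, 251, 12), (np.float32(277.76904), 243, 249, 12)]
-30 243.86346 ; -24 225.55098 ; -18 217.96854 ; -12 223.12775 ; -6 238.18027 ; 0 256.86136 ; 6 272.8985 ; 12 279.96686 ; 18 275.50595 ; 24 263.146 ;
```

Request:
move_arm([
  [0.2,-0.5,0,4,0,0,0],
  [0.2,-2,-4,6,0,0,-0.05],
  [0.2,-3,-9,6,0,0,-0.1],
  [0.2,-4,-14,6,0,0,-0.15],
  [0.2,-5,-19,6,0,0,-0.2],
  [0.2,-6,-24,6,0,0,-0.21],
  [0.2,-7,-28,6,0,0,-0.21],
  [0.2,-7.2,-31.5,5,0,0,-0.21],
  [0.2,-7.2,-31.5,4,0,0,-0.21],
  [0.2,-7.2,-31.5,4,0,0,-0.21],
], newtons=80)

```text
time_s: 13.2
eef_pos: [433.7, -290.5, 218.0]
ee_rot: [0.994, -0.105, -0.001, -0.001]
force: [-0.3, 1.2, -1.1]
gripper_width: 68.5
```

Request:
move_arm([
  [0.2,0,0,0,0,0,0],
  [0.2,0,0,0,0,0,0],
])

```text
time_s: 13.4
eef_pos: [435.3, -289.7, 220.4]
ee_rot: [0.995, -0.103, 0.0, 0.0]
force: [0.0, 0.0, -0.1]
gripper_width: 68.2
```

```bash
python3 look.py w6 key_grip rack; python3 - <<'E'
from h import *
W=np.load("w6.npz")["W"]
W=W.copy();x,y,z=W[...,0],W[...,1],W[...,2]
m=(abs(x-435)<45)&(abs(y+292)<50)&(z>112)&(z<132)
r=cv2.minAreaRect(W[m][:,:2].astype(np.float32));print(r,m.sum(),W[m].mean(0))
print(manip.state()["ee_rot"],manip.state()["joint_pos"])
E
```

```text
[ 435.3 -289.7  220.4]
key_grip [([399.0, -184.0, 120.0], 0.73), ([338.0, -281.0, 120.0], 0.65), ([434.0, -289.0, 122.0], 0.6)]
rack [([480.0, -290.0, 64.0], 0.84)]
((435.66748046875, -290.4941101074219), (65.56326293945312, 15.921180725097656), 77.76448822021484) 1628 [ 436.01084924 -288.08650974  122.22369512]
[ 9.94623625e-01 -1.03554473e-01  4.93830832e-04  2.68559745e-04] [-6.85802144e-01 -7.47111178e-02  1.71685427e+00  9.45398594e-05
  1.49832920e+00 -4.78328002e-01]
```

View pics/w6.png

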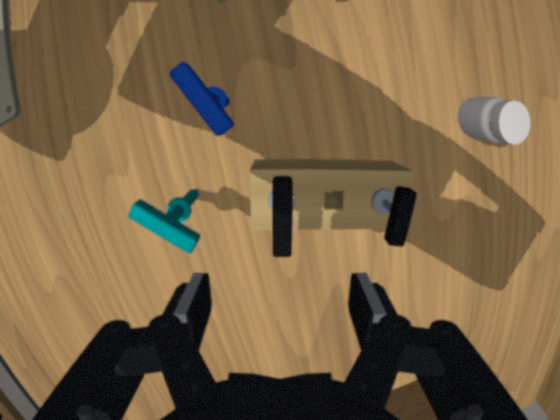

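Request:
move_arm([
  [0.2,0,-0.1,-4,0,0,0],
  [0.2,0,-0.1,-8,0,0,0],
  [0.2,0,-0.1,-11,0,0,0],
  [0.2,0,-0.1,-12.5,0,0,0],
  [0.2,0,-0.1,-12.5,0,0,0],
  [0.2,0,-0.1,-12.5,0,0,0],
])

```text
time_s: 14.15
eef_pos: [435.4, -292.0, 96.2]
ee_rot: [0.995, -0.104, 0.001, 0.0]
force: [0.5, -0.1, 0.4]
gripper_width: 68.7
```

Request:
move_arm([
  [1,0.02,0.05,-0.05,0,0,0],
  [1,0.02,0.05,-0.05,0,0,0],
  [1,0.02,0.05,-0.05,0,0,0],
  [1,0.02,0.05,-0.05,0,0,0],
  [1,0.02,0.05,-0.05,0,0,0],
  [1,0.02,0.05,-0.05,0,0,0],
  [1,0.02,0.05,-0.05,0,0,0],
])

```text
time_s: 14.85
eef_pos: [435.2, -291.6, 95.2]
ee_rot: [0.995, -0.104, 0.0, 0.0]
force: [-1.4, 1.1, 5.0]
gripper_width: 14.9
```

```bash
python3 - <<'E'
from h import *
s=manip.state();print(s["eef_pos"],s["gripper_width"],s["force"],s["torque"])
E
```

```text
[ 435.24131092 -291.56014541   95.20410694] 14.870739631724605 [-1.3993782   1.09774714  4.96220037] [ 0.152763    0.2985413  -0.01569696]
```

Request:
move_arm([
  [1,0,0,2.5,0,0,0],
  [1,0,0,5,0,0,0],
  [1,0,0,8,0,0,0],
  [1,0,0,12,0,0,0],
  [1,0,0,16,0,0,0],
  [1,0,0,18,0,0,0],
  [1,1,4,18,0,0,0.13],
  [1,2,8,18,0,0,0.27],
  [1,3,12,18,0,0,0.41],
  [1,3,12,18,0,0,0.41],
])

```text
time_s: 15.85
eef_pos: [465.6, -167.0, 274.1]
ee_rot: [0.995, 0.105, 0.0, -0.001]
force: [-0.7, -0.3, -2.0]
gripper_width: 15.0
```

Request:
move_arm([
  [1,0.8,3.4,0,0,0,0.14],
  [1,1.4,6.5,0,0,0,0.28],
  [1,2,10,0,0,0,0.42],
  [1,2.5,12,0,0,0,0.56],
  [1,3,14.5,0,0,0,0.7],
  [1,3.6,17,0,0,0,0.84],
  [1,4.2,19,0,0,0,0.98],
  [1,4.5,20.3,0,0,0,1.12],
  [1,4.5,20.3,0,0,0,1.26],
  [1,4.5,20.3,0,0,0,1.4],
])

```text
time_s: 16.85
eef_pos: [509.8, 31.8, 273.7]
ee_rot: [0.694, 0.72, -0.0, -0.0]
force: [0.7, 0.5, -1.3]
gripper_width: 15.0
```

Request:
move_arm([
  [1,0,0,0,0,0,0.14],
  [1,0,0,0,0,0,0.145],
  [1,0,0,0,0,0,0.145],
])

```text
time_s: 17.15
eef_pos: [509.8, 31.4, 274.0]
ee_rot: [0.644, 0.765, -0.0, -0.0]
force: [0.1, 0.2, -1.5]
gripper_width: 14.6
```

```bash
python3 look.py w7 key_grip screw_top; python3 - <<'E'
from h import *
s=manip.state();R=pose()[:3,:3];print(np.degrees(np.arctan2(R[1,0],R[0,0])),s["joint_pos"][[0,5]],s["force"],s["torque"],s["gripper_width"])
p,T=shot("scene");cv2.imwrite("pics/s7.png",cv2.resize(p["image"][60:300,200:440],None,fx=2.5,fy=2.5,interpolation=cv2.INTER_CUBIC))
E
```

```text
[509.8  31.4 274. ]
key_grip [([498.0, 32.0, 303.0], 0.87), ([332.0, -278.0, 109.0], 0.67), ([395.0, -177.0, 116.0], 0.65)]
screw_top [([510.0, 33.0, 118.0], 0.68)]
99.85744247563719 [-0.03841966 -1.78126226] [-0.8988867  -0.08588407 -1.58006665] [ 0.05480106 -0.04568698 -0.0419072 ] 14.520070117760254
```

View pics/w7.png

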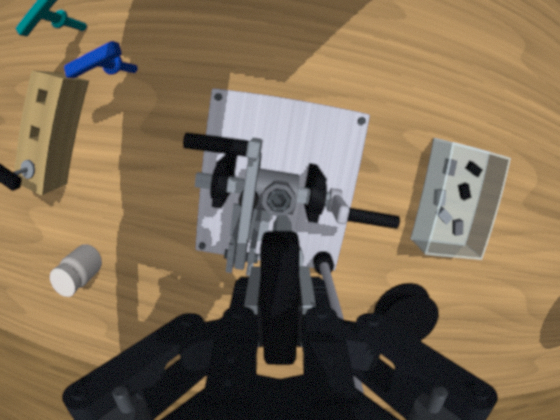

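View pics/s7.png

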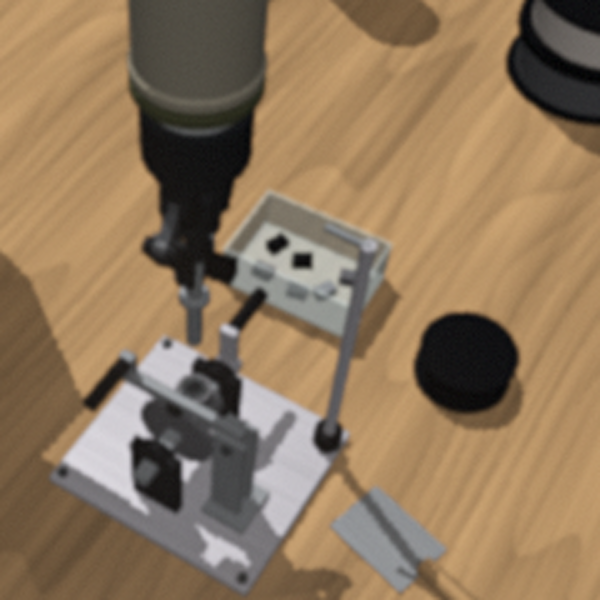

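```bash
python3 hexv.py hx2; python3 - <<'E'
from h import *
for t in ["hx1","hx2"]:
    o=cv2.cvtColor(np.load(t+".npy"),cv2.COLOR_BGR2GRAY)
    g=cv2.GaussianBlur(o,(0,0),4);s=480/36
    print(t)
    res=[]
    gf=g.astype(np.float32);A=np.linspace(0,2*np.pi,72,endpoint=False)
    for cx in range(215,270,2):
        for cy in range(215,290,2):
            for r in np.arange(9.5,12.6,0.5):
                def sm(q): return cv2.remap(gf,(cx+q*s*np.cos(A)).astype(np.float32)[None],(cy+q*s*np.sin(A)).astype(np.float32)[None],1)[0]
                res.append((float(np.mean(sm(r+.7)-sm(r-.7))),round(510.2+(cx-239.5)/s,2),round(32-(cy-239.5)/s,2),r))
    res.sort(reverse=True);print(res[:5])
E
```

```text
[509.8  31.8 274.2] [([510.0, 31.0, 116.0], 0.8), ([529.0, -300.0, 112.0], 0.34)]
hx1
[(86.90177154541016, 510.31, 31.14, np.float64(12.0)), (86.56727600097656, 510.16, 31.14, np.float64(12.0)), (86.30277252197266, 510.31, 30.99, np.float64(12.0)), (86.27803802490234, 510.31, 31.29, np.float64(12.0)), (85.942138671875, 510.46, 31.14, np.float64(12.0))]
hx2
[(47.47212600708008, 510.01, 31.14, np.float64(12.0)), (47.36594009399414, 510.01, 31.29, np.float64(12.0)), (47.20663833618164, 510.16, 31.14, np.float64(12.0)), (47.199462890625, 509.86, 31.14, np.float64(12.0)), (47.19093322753906, 510.16, 31.29, np.float64(12.0))]
```

View pics/hx2.png

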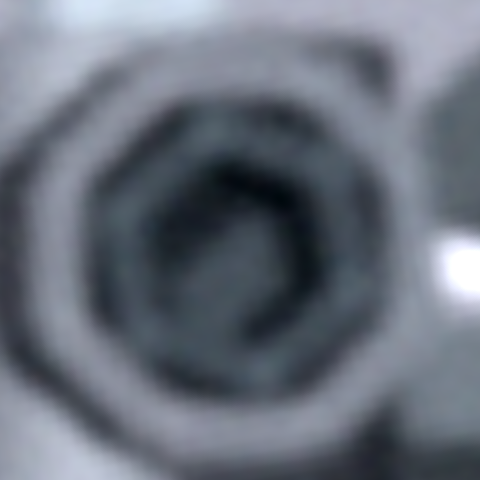

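Request:
move_arm([
  [1,0.03,-0.05,-3,0,0,0],
  [1,0.03,-0.05,-5,0,0,0],
  [1,0.03,-0.05,-5.9,0,0,0],
  [1,0.03,-0.05,-5.9,0,0,0],
  [1,0.03,-0.05,-5.9,0,0,0],
])

```text
time_s: 18.1
eef_pos: [510.5, 31.4, 216.2]
ee_rot: [0.643, 0.766, 0.0, 0.0]
force: [0.9, 0.4, -0.6]
gripper_width: 14.9
```

```bash
python3 - <<'E'
from h import *
import time
s=manip.state();print(s["eef_pos"],s["force"],s["torque"])
p,T=shot("scene");cv2.imwrite("pics/s8.png",cv2.resize(p["image"][150:270,220:360],None,fx=5,fy=5,interpolation=cv2.INTER_CUBIC))
s=manip.state();print(s["eef_pos"],s["force"],s["torque"])
E
```

```text
[510.54470308  31.36722962 216.1901024 ] [ 0.86409131  0.35626085 -0.59901076] [-0.02786629  0.02743513 -0.02651701]
[510.87871121  31.32970175 216.68681655] [ 0.29377847 -0.89963145 -1.32604957] [ 0.02065352 -0.03019746  0.01730541]
```

View pics/s8.png

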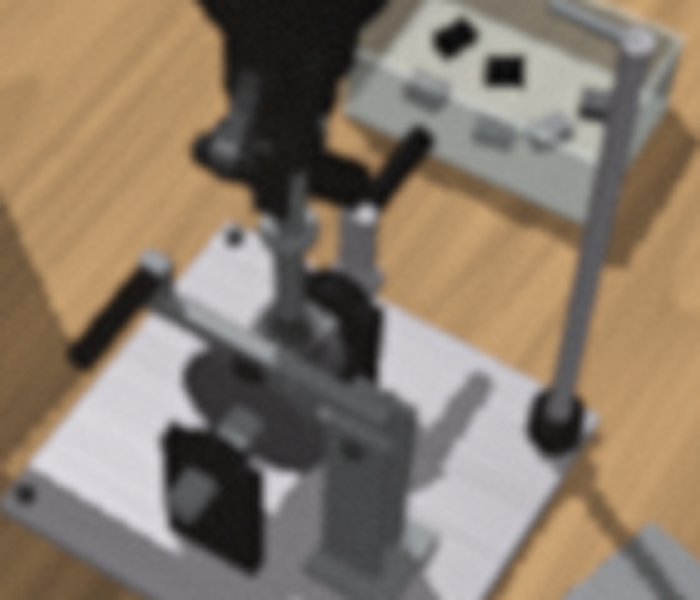

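Request:
move_arm([
  [1,-0.04,-0.02,-0.4,0,0,0],
  [1,-0.04,-0.02,-0.7,0,0,0],
  [1,-0.04,-0.02,-0.9,0,0,0],
  [1,-0.04,-0.02,-0.9,0,0,0],
])

```text
time_s: 18.55
eef_pos: [510.6, 31.1, 207.9]
ee_rot: [0.643, 0.766, 0.001, 0.001]
force: [-1.5, -0.4, 7.4]
gripper_width: 14.9
```

Request:
move_arm([
  [1,0,0,-0.15,0,0,0],
  [1,0,0,-0.3,0,0,0],
  [1,0,0,-0.3,0,0,0],
])

```text
time_s: 18.85
eef_pos: [511.1, 30.4, 204.9]
ee_rot: [0.643, 0.766, 0.001, 0.002]
force: [2.2, -4.2, 1.2]
gripper_width: 14.6
```

Request:
move_arm([
  [1,0,0,-0.2,0,0,0],
  [1,0,0,-0.4,0,0,0],
  [1,0,0,-0.4,0,0,0],
])

```text
time_s: 19.15
eef_pos: [510.6, 30.4, 199.4]
ee_rot: [0.643, 0.766, 0.0, 0.001]
force: [4.3, -4.6, 0.8]
gripper_width: 14.3
```

```bash
python3 - <<'E'
from h import *
s=manip.state();print(s["eef_pos"],s["force"],s["torque"])
E
```

```text
[510.57248434  30.39549119 199.36077706] [ 4.31149553 -4.60717596  0.77687116] [-1.19606795 -1.07662352 -0.04697307]
```

Request:
move_arm([
  [1,0.05,-0.05,-0.05,0,0,-0.05],
  [1,0.05,-0.05,-0.1,0,0,-0.1],
  [1,0.05,-0.05,-0.1,0,0,-0.2],
  [1,0.05,-0.05,-0.1,0,0,-0.3],
  [1,0.05,-0.05,-0.1,0,0,-0.4],
])

```text
time_s: 19.65
eef_pos: [510.6, 30.0, 198.1]
ee_rot: [0.783, 0.622, -0.0, 0.001]
force: [2.1, -4.0, 0.5]
gripper_width: 14.7
```

```bash
python3 - <<'E'
from h import *
s=manip.state();R=pose()[:3,:3];print(np.degrees(np.arctan2(R[1,0],R[0,0])),s["eef_pos"],s["force"],s["torque"])
E
```

```text
76.86416858922117 [510.57800459  29.985268   198.08691855] [ 2.05333487 -3.95177422  0.52478924] [-1.08258968 -0.61331201  0.00202155]
```

Request:
move_arm([
  [1,0.02,-0.03,0,0,0,-0.1],
  [1,0.02,-0.03,0,0,0,-0.2],
  [1,0.02,-0.03,0,0,0,-0.3],
  [1,0.02,-0.03,0,0,0,-0.4],
  [1,0.02,-0.03,0,0,0,-0.5],
  [1,0.02,-0.03,0,0,0,-0.6],
  [1,0.02,-0.03,0,0,0,-0.7],
  [1,0.02,-0.03,0,0,0,-0.8],
  [1,0.02,-0.03,0,0,0,-0.9],
])

```text
time_s: 20.55
eef_pos: [510.2, 30.3, 198.0]
ee_rot: [0.976, 0.219, -0.0, -0.0]
force: [-0.7, -2.1, 2.2]
gripper_width: 14.5
```

```bash
python3 - <<'E'
from h import *
s=manip.state();R=pose()[:3,:3];print(np.degrees(np.arctan2(R[1,0],R[0,0])),s["eef_pos"],s["force"],s["torque"])
E
```

```text
25.317394114789685 [510.18273963  30.32441998 197.96146558] [-0.68708854 -2.09615762  2.22237787] [-0.45960279  0.01221313  0.09632158]
```

Request:
move_arm([
  [1,0,0,0,0,0,-0.07],
  [1,0,0,0,0,0,-0.14],
  [1,0,0,0,0,0,-0.14],
])

```text
time_s: 20.85
eef_pos: [510.1, 30.4, 197.8]
ee_rot: [0.988, 0.152, -0.0, -0.0]
force: [0.1, -1.6, 1.1]
gripper_width: 14.9
```

```bash
python3 - <<'E'
from h import *
s=manip.state();R=pose()[:3,:3];print(np.degrees(np.arctan2(R[1,0],R[0,0])),s["eef_pos"],s["force"],s["torque"])
E
```

```text
17.47169550710232 [510.07338514  30.42389714 197.78440486] [ 0.13347072 -1.63360387  1.10511416] [-0.42607727 -0.00647048  0.08251394]
```

Request:
move_arm([
  [1,0,0,0,0,0,-0.07],
  [1,0,0,0,0,0,-0.14],
  [1,0,0,0,0,0,-0.14],
])

```text
time_s: 21.15
eef_pos: [510.0, 30.5, 197.7]
ee_rot: [0.997, 0.083, -0.001, -0.0]
force: [-0.2, -1.3, 0.0]
gripper_width: 14.8
```

```bash
python3 - <<'E'
from h import *
s=manip.state();R=pose()[:3,:3];print(np.degrees(np.arctan2(R[1,0],R[0,0])),s["eef_pos"],s["force"],s["torque"])
E
```

```text
9.560721215990581 [510.03321873  30.52587952 197.74164074] [-0.16131739 -1.31411744  0.04209199] [-0.25611128 -0.03632575  0.02142129]
```

Request:
move_arm([
  [1,0,0,0,0,0,-0.07],
  [1,0,0,0,0,0,-0.14],
  [1,0,0,0,0,0,-0.14],
])

```text
time_s: 21.45
eef_pos: [510.0, 30.6, 197.7]
ee_rot: [1.0, 0.014, -0.001, -0.0]
force: [0.8, -0.4, -2.0]
gripper_width: 15.0
```

```bash
python3 - <<'E'
from h import *
s=manip.state();R=pose()[:3,:3];print(np.degrees(np.arctan2(R[1,0],R[0,0])),s["eef_pos"],s["force"],s["torque"],s["gripper_width"])
E
python3 look.py w9 key_grip
```

```text
1.606520317359367 [510.02867342  30.58387528 197.6974112 ] [ 0.84693838 -0.38553815 -1.9811384 ] [-0.10178818  0.02983523 -0.02399873] 15.042614501268792
[510.   30.6 197.7]
key_grip [([405.0, -186.0, 117.0], 0.63), ([508.0, 44.0, 228.0], 0.58)]
```

View pics/w9.png

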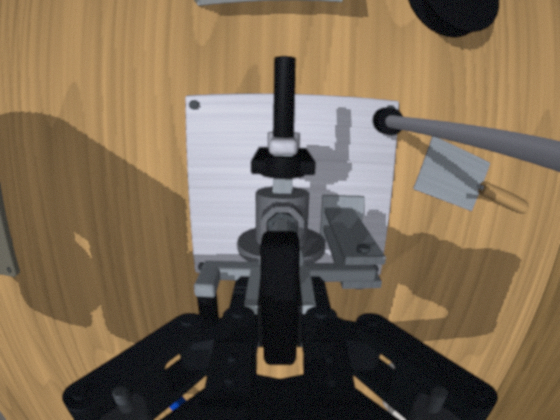

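Request:
move_arm([
  [1,0,0,0,0,0,-0.05],
  [1,0,0,0,0,0,-0.1],
  [1,0,0,0,0,0,-0.1],
  [1,0,0,0,0,0,-0.1],
])

```text
time_s: 21.95
eef_pos: [510.1, 30.5, 197.8]
ee_rot: [0.999, -0.035, -0.001, -0.0]
force: [-0.6, 0.1, -2.1]
gripper_width: 14.6
```

```bash
cat > st.py <<'E'
from h import *
s=manip.state();R=pose()[:3,:3];print(np.degrees(np.arctan2(R[1,0],R[0,0])),s["eef_pos"],s["force"],s["torque"],s["gripper_width"],s["joint_pos"][5])
E
python3 st.py
```

```text
-4.059491526854063 [510.05710755  30.50481969 197.79126726] [-0.60213255  0.14027792 -2.14771142] [ 0.07591094  0.16674022 -0.00080473] 14.615353092928236 0.030002203812306758
```

Request:
move_arm([
  [1,0,0,0,0,0,-0.05],
  [1,0,0,0,0,0,-0.1],
  [1,0,0,0,0,0,-0.1],
  [1,0,0,0,0,0,-0.1],
])

```text
time_s: 22.35
eef_pos: [510.2, 30.5, 198.1]
ee_rot: [0.996, -0.085, -0.0, -0.0]
force: [-0.9, 1.8, -2.1]
gripper_width: 15.0
```

```bash
python3 st.py
```

```text
-9.806531503384907 [510.22997311  30.50862856 198.07015014] [-0.88912581  1.76606155 -2.11280503] [0.21254668 0.22582094 0.03386728] 15.00063156688067 0.1303599913439154
```

Request:
move_arm([
  [1,0,0,0,0,0,-0.05],
  [1,0,0,0,0,0,-0.1],
  [1,0,0,0,0,0,-0.15],
  [1,0,0,0,0,0,-0.15],
  [1,0,0,0,0,0,-0.15],
])

```text
time_s: 22.85
eef_pos: [510.5, 30.5, 198.3]
ee_rot: [0.987, -0.16, 0.0, -0.0]
force: [-0.5, 1.7, -1.8]
gripper_width: 14.7
```

```bash
python3 st.py;  python3 look.py w10 mast_top; python3 - <<'E'
from h import *
p,T=shot("scene");cv2.imwrite("pics/s10.png",cv2.resize(p["image"][100:270,200:380],None,fx=3.5,fy=3.5,interpolation=cv2.INTER_CUBIC))
E
```

```text
-18.408360843298695 [510.45585734  30.46500611 198.28684294] [-0.504038    1.71648472 -1.79625431] [0.31648198 0.11970666 0.01321452] 14.698530096849487 0.280453630465746
[510.5  30.5 198.3]
mast_top [([543.0, 68.0, 10.0], 0.64)]
```

View pics/w10.png

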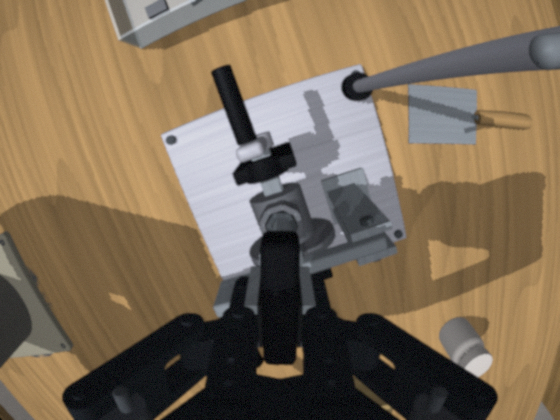

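View pics/s10.png

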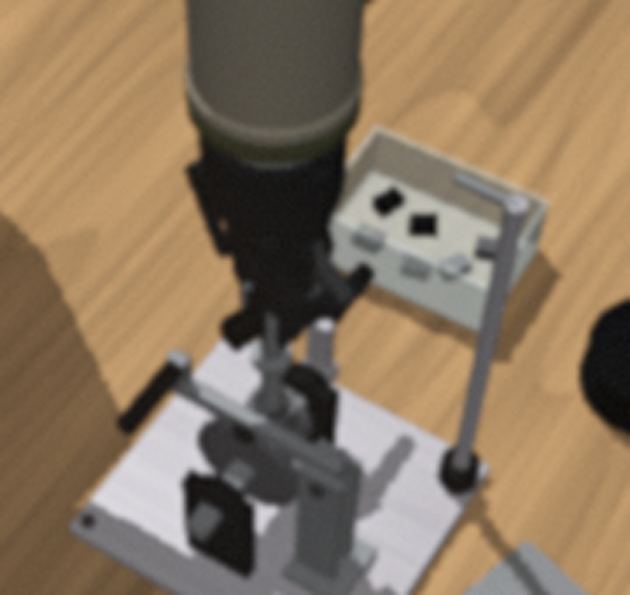

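Request:
move_arm([
  [1,0,0,0,0,0,-0.05],
  [1,0,0,0,0,0,-0.1],
  [1,0,0,0,0,0,-0.1],
])

```text
time_s: 23.3
eef_pos: [510.4, 30.5, 198.3]
ee_rot: [0.978, -0.21, -0.0, -0.0]
force: [-0.8, 2.0, -1.8]
gripper_width: 14.7
```

```bash
python3 st.py
```

```text
-24.289122075616554 [510.40515179  30.52240345 198.25863699] [-0.84248795  1.99537374 -1.75319815] [0.50637995 0.18755421 0.0446757 ] 14.657583607628185 0.3830803896936477
```

Request:
move_arm([
  [1,0,0,0,0,0,-0.05],
  [1,0,0,0,0,0,-0.1],
  [1,0,0,0,0,0,-0.1],
])

```text
time_s: 23.6
eef_pos: [510.3, 30.6, 198.2]
ee_rot: [0.966, -0.258, -0.0, -0.0]
force: [-1.1, 2.8, -1.1]
gripper_width: 14.9
```

```bash
python3 st.py
```

```text
-29.951024929982438 [510.34571506  30.62149728 198.22383352] [-1.05934112  2.75460085 -1.13326456] [0.72393149 0.30061992 0.03908811] 14.85692632676272 0.4819774130475482
```

Request:
move_arm([
  [1,0,0,1.5,0,0,0],
  [1,0,0,3,0,0,0],
  [1,0,0,5,0,0,0],
  [1,0,0,7.6,0,0,0.14],
  [1,0,0,7.6,0,0,0.28],
  [1,0,0,7.6,0,0,0.42],
  [1,0,0,7.6,0,0,0.56],
  [1,0,0,7.6,0,0,0.7],
  [1,0,0,7.6,0,0,0.84],
  [1,0,0,7.6,0,0,0.98],
])

```text
time_s: 24.6
eef_pos: [511.0, 29.9, 276.5]
ee_rot: [0.973, 0.229, 0.001, 0.001]
force: [-0.1, -0.1, -1.4]
gripper_width: 14.7
```

Request:
move_arm([
  [1,0,0,0,0,0,0.14],
  [1,0,0,0,0,0,0.28],
  [1,0,0,0,0,0,0.42],
  [1,0,0,0,0,0,0.56],
  [1,0,0,0,0,0,0.7],
  [1,0,0,0,0,0,0.84],
  [1,0,0,0,0,0,0.98],
  [1,0,0,0,0,0,1.12],
  [1,0,0,0,0,0,1.28],
  [1,0,0,0,0,0,1.28],
])

```text
time_s: 25.6
eef_pos: [511.0, 30.0, 276.2]
ee_rot: [0.645, 0.764, 0.001, 0.001]
force: [-0.2, -1.2, -0.8]
gripper_width: 14.5
```

```bash
python3 st.py; python3 hexv.py hx3
```

```text
99.67374027107891 [511.01691694  29.99687833 276.23542784] [-0.2111718  -1.20454303 -0.83809133] [ 0.03307459  0.02941198 -0.00521051] 14.513328946801886 -1.7807905261724788
[510.8  30.1 275.3] [([509.0, 32.0, 120.0], 0.61), ([498.0, 26.0, 8.0], 0.43)]
```

View pics/hx3.png

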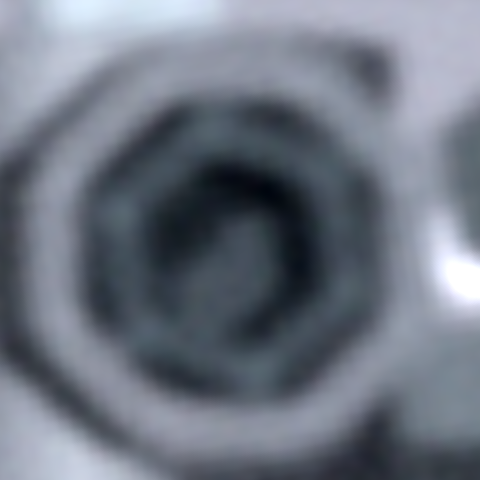

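View pics/hx3_full.png

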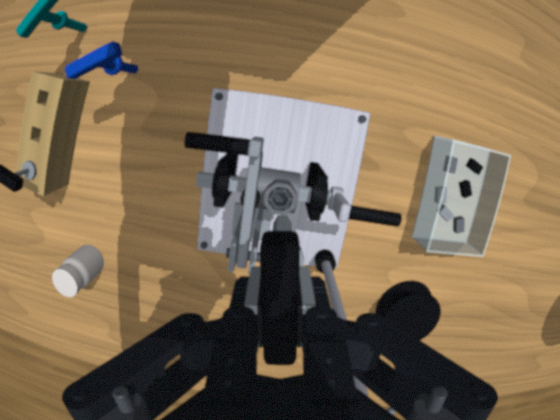

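```bash
cat > fit.py <<'E'
from h import *
import sys
s=480/36
for t in sys.argv[1:]:
  o=cv2.cvtColor(np.load(t+".npy"),cv2.COLOR_BGR2GRAY).astype(np.float32);o=cv2.GaussianBlur(o,(0,0),3)
  for edges in [(0,60,120,180,240,300),(0,60,120,300),(0,60,300),(60,120)]:
   res=[]
   for cx in range(233,250,2):
    for cy in range(241,262,2):
     for dl in range(-30,30,2):
      g=0
      for e in edges:
        a=np.radians(e+dl);n=np.array([np.cos(a),-np.sin(a)]);tt=np.array([np.sin(a),np.cos(a)])
        L=np.linspace(-0.45,0.45,25)*7.5*s
        def samp(r):
            P=np.array([cx,cy])+n*r*s+L[:,None]*tt
            return cv2.remap(o,P[:,0].astype(np.float32)[None],P[:,1].astype(np.float32)[None],1)[0]
        g+=np.mean(samp(7.1)-samp(5.9))
      res.append((g,cx,cy,dl))
   res.sort(reverse=True);b=res[0];print(t,edges,np.round(b,1),{dl:round(float(max(r[0] for r in res if r[3]==dl))) for dl in range(-30,30,6)})
E
python3 fit.py hx1 hx2 hx3
```

```text
hx1 (0, 60, 120, 180, 240, 300) [280. 241. 249.  12.] {-30: 244, -24: 226, -18: 218, -12: 223, -6: 238, 0: 257, 6: 273, 12: 280, 18: 276, 24: 263}
hx1 (0, 60, 120, 300) [140.6 241.  251.   12. ] {-30: 139, -24: 127, -18: 122, -12: 123, -6: 129, 0: 134, 6: 139, 12: 141, 18: 140, 24: 135}
hx1 (0, 60, 300) [113. 239. 251. -30.] {-30: 113, -24: 102, -18: 94, -12: 92, -6: 95, 0: 97, 6: 98, 12: 97, 18: 97, 24: 93}
hx1 (60, 120) [ 69.3 241.  247.   26. ] {-30: 39, -24: 34, -18: 35, -12: 38, -6: 42, 0: 48, 6: 56, 12: 63, 18: 67, 24: 69}
hx2 (0, 60, 120, 180, 240, 300) [142.2 237.  253.   10. ] {-30: 125, -24: 119, -18: 117, -12: 120, -6: 127, 0: 135, 6: 141, 12: 142, 18: 138, 24: 132}
hx2 (0, 60, 120, 300) [118.3 237.  253.   10. ] {-30: 96, -24: 93, -18: 93, -12: 97, -6: 103, 0: 110, 6: 117, 12: 118, 18: 115, 24: 111}
hx2 (0, 60, 300) [ 92.1 237.  253.   12. ] {-30: 67, -24: 67, -18: 69, -12: 73, -6: 78, 0: 84, 6: 90, 12: 92, 18: 91, 24: 89}
hx2 (60, 120) [ 61.4 239.  251.   10. ] {-30: 57, -24: 55, -18: 53, -12: 55, -6: 57, 0: 59, 6: 61, 12: 61, 18: 59, 24: 55}
hx3 (0, 60, 120, 180, 240, 300) [149.7 233.  253.    8. ] {-30: 130, -24: 126, -18: 126, -12: 129, -6: 137, 0: 145, 6: 149, 12: 149, 18: 145, 24: 138}
hx3 (0, 60, 120, 300) [121. 233. 253.  12.] {-30: 97, -24: 96, -18: 98, -12: 102, -6: 109, 0: 115, 6: 120, 12: 121, 18: 119, 24: 114}
hx3 (0, 60, 300) [ 93.4 233.  253.   12. ] {-30: 66, -24: 67, -18: 70, -12: 74, -6: 81, 0: 87, 6: 91, 12: 93, 18: 92, 24: 89}
hx3 (60, 120) [ 64.7 235.  253.   12. ] {-30: 60, -24: 58, -18: 58, -12: 59, -6: 61, 0: 63, 6: 64, 12: 65, 18: 63, 24: 60}
```

Request:
move_arm([
  [1,0,-0.04,-3,0,0,0],
  [1,0,-0.04,-5,0,0,0],
  [1,0,-0.04,-6.2,0,0,0],
  [1,0,-0.04,-6.5,0,0,0],
  [1,0,-0.04,-6.8,0,0,0],
  [1,0,-0.04,-7.1,0,0,0],
  [1,0,-0.04,-7.3,0,0,0],
  [1,0,-0.04,-7.3,0,0,0],
])

```text
time_s: 26.65
eef_pos: [511.0, 29.7, 201.6]
ee_rot: [0.646, 0.763, 0.0, 0.001]
force: [2.9, -2.0, -0.6]
gripper_width: 14.5
```

```bash
cat > st.py <<'E'
from h import *
import sys
R=pose()[:3,:3];Q=[]
for i in range(int(sys.argv[1]) if len(sys.argv)>1 else 3):
    s=manip.state();Q.append(np.r_[s["eef_pos"],s["force"],s["torque"]]);manip.read_camera("top")
Q=np.array(Q);m=Q.mean(0);print("psi",round(np.degrees(np.arctan2(R[1,0],R[0,0])),1),"pos",m[:3].round(1),"F",m[3:6].round(1),"M",m[6:].round(3),"Mz",Q[:,8].round(3),"t",s["time_s"])
E
python3 st.py
```

```text
psi 99.4 pos [511.   29.7 201.6] F [ 2.9 -2.2 -0.7] M [-0.515 -0.633 -0.028] Mz [-0.009 -0.061 -0.013] t 26.75
```

Request:
move_arm([
  [1,0.03,-0.03,-0.2,0,0,0],
  [1,0.03,-0.03,-0.4,0,0,-0.05],
  [1,0.03,-0.03,-0.4,0,0,-0.15],
  [1,0.03,-0.03,-0.4,0,0,-0.25],
  [1,0.03,-0.03,-0.4,0,0,-0.35],
  [1,0.03,-0.03,-0.4,0,0,-0.35],
])

```text
time_s: 27.4
eef_pos: [510.8, 29.5, 197.1]
ee_rot: [0.77, 0.638, -0.0, 0.0]
force: [2.0, -2.7, -0.4]
gripper_width: 14.8
```

```bash
python3 st.py 4
```

```text
psi 79.3 pos [510.8  29.5 197.1] F [ 2.2 -2.6 -1. ] M [-0.686 -0.59   0.03 ] Mz [-0.012  0.039  0.053  0.041] t 27.55
```

Request:
move_arm([
  [1,0,0,0,0,0,-0.1],
  [1,0,0,0,0,0,-0.2],
  [1,0,0,0,0,0,-0.3],
  [1,0,0,0,0,0,-0.3],
])

```text
time_s: 28.0
eef_pos: [510.5, 29.6, 197.1]
ee_rot: [0.856, 0.517, -0.0, -0.0]
force: [1.1, -2.6, 0.3]
gripper_width: 14.7
```

```bash
python3 st.py 4
```

```text
psi 62.2 pos [510.6  29.6 197.1] F [ 1.  -2.1 -0.5] M [-0.626 -0.286 -0.028] Mz [-0.039 -0.004 -0.034 -0.034] t 28.15
```

Request:
move_arm([
  [1,0,0,1.5,0,0,0],
  [1,0,0,4,0,0,0],
  [1,0,0,7.7,0,0,0],
  [1,0,0,7.7,0,0,0],
  [1,0,0,7.7,0,0,0],
])

```text
time_s: 28.7
eef_pos: [511.2, 30.1, 275.9]
ee_rot: [0.856, 0.517, 0.001, 0.0]
force: [-0.5, 0.4, -3.4]
gripper_width: 14.6
```

```bash
python3 hexv.py hx4;python3 fit.py hx4
```

```text
[509.9  29.9 273. ] [([508.0, 32.0, 118.0], 0.64)]
hx4 (0, 60, 120, 180, 240, 300) [ 99.7 233.  253.   24. ] {-30: 96, -24: 91, -18: 87, -12: 85, -6: 88, 0: 92, 6: 95, 12: 96, 18: 98, 24: 100}
hx4 (0, 60, 120, 300) [ 74.9 233.  253.  -30. ] {-30: 75, -24: 71, -18: 69, -12: 69, -6: 70, 0: 70, 6: 71, 12: 71, 18: 71, 24: 72}
hx4 (0, 60, 300) [ 56.5 233.  251.   24. ] {-30: 54, -24: 52, -18: 51, -12: 51, -6: 52, 0: 54, 6: 54, 12: 55, 18: 55, 24: 56}
hx4 (60, 120) [ 38.3 233.  251.  -30. ] {-30: 38, -24: 36, -18: 35, -12: 36, -6: 37, 0: 37, 6: 38, 12: 38, 18: 38, 24: 37}
```

View pics/hx4.png

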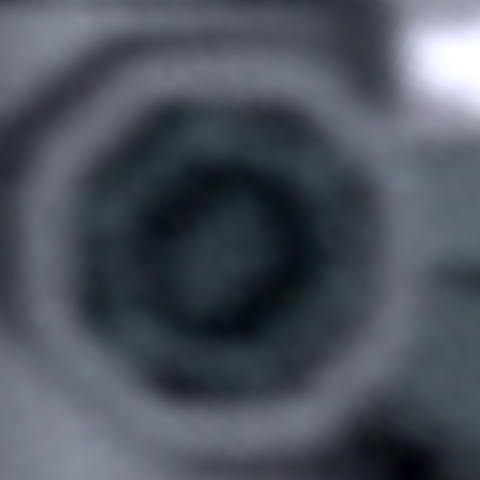

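```bash
python3 hexv.py hx5;python3 fit.py hx5; python3 st.py 1
```

```text
[510.3  29.7 273.5] [([510.0, 31.0, 115.0], 0.66)]
hx5 (0, 60, 120, 180, 240, 300) [140. 241. 253.  12.] {-30: 128, -24: 122, -18: 119, -12: 121, -6: 126, 0: 133, 6: 138, 12: 140, 18: 138, 24: 134}
hx5 (0, 60, 120, 300) [ 98.5 241.  251.   12. ] {-30: 92, -24: 88, -18: 88, -12: 90, -6: 93, 0: 96, 6: 98, 12: 99, 18: 97, 24: 93}
hx5 (0, 60, 300) [ 77. 241. 251.  10.] {-30: 72, -24: 70, -18: 68, -12: 69, -6: 72, 0: 74, 6: 76, 12: 77, 18: 75, 24: 72}
hx5 (60, 120) [ 46.4 243.  251.  -30. ] {-30: 46, -24: 44, -18: 44, -12: 44, -6: 45, 0: 45, 6: 46, 12: 46, 18: 45, 24: 43}
psi 62.2 pos [510.6  29.7 273.9] F [ 0.4 -0.4 -1.2] M [-0.043  0.044  0.02 ] Mz [0.02] t 29.2
```

View pics/hx5.png

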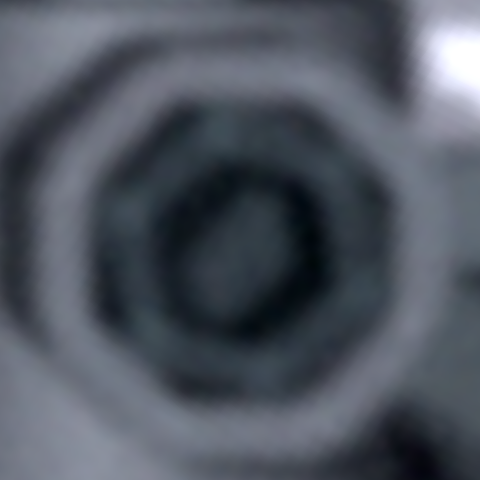

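```bash
python3 - <<'E'
from h import *
s=480/36
out=[]
for t in ["hx1","hx2","hx3","hx5"]:
    o=np.load(t+".npy")
    # centre by ring circle
    g=cv2.cvtColor(o,cv2.COLOR_BGR2GRAY).astype(np.float32);g=cv2.GaussianBlur(g,(0,0),3)
    A=np.linspace(0,2*np.pi,72,endpoint=False);best=None
    for cx in range(225,256):
        for cy in range(235,266):
            f=lambda q:cv2.remap(g,(cx+q*s*np.cos(A)).astype(np.float32)[None],(cy-q*s*np.sin(A)).astype(np.float32)[None],1)[0]
            v=np.mean(f(12.3)-f(10.7))
            if best is None or v>best[0]: best=(v,cx,cy)
    _,cx,cy=best
    th=np.radians(np.arange(0,360,1));r=np.arange(0,14,0.05)
    P=cv2.remap(g,(cx+s*np.outer(np.cos(th),r)).astype(np.float32),(cy-s*np.outer(np.sin(th),r)).astype(np.float32),1)
    G=np.gradient(P,axis=1);k=(r>5)&(r<8.8)
    rr=r[k][np.argmax(G[:,k],1)]
    # weighted 6th harmonic of local edge radius
    w=G[:,k].max(1);h=np.sum(w*(rr-np.average(rr,weights=w))*np.exp(-6j*th))/w.sum()
    print(t,cx,cy,"corner angle mod60",round(np.degrees(np.angle(h))*-1/6%60,1),"amp",round(abs(h)*2,3))
    print([(int(np.degrees(a)),round(float(x),1)) for a,x in zip(th[::10],rr[::10])])
    pc=cv2.resize(P.T[:220].astype(np.uint8),(720,220));out.append(pc)
cv2.imwrite("pics/polar.png",cv2.resize(np.vstack(out),(720,600)))
E
```

```text
hx1 240 249 corner angle mod60 43.8 amp 0.363
[(0, 6.9), (10, 6.8), (20, 6.5), (29, 5.1), (40, 7.8), (50, 7.7), (59, 6.7), (70, 6.7), (80, 6.6), (90, 6.9), (100, 7.2), (110, 7.0), (119, 6.5), (130, 6.4), (140, 6.2), (150, 6.9), (160, 7.2), (170, 7.0), (180, 6.6), (190, 6.4), (200, 6.4), (210, 6.8), (220, 7.0), (230, 6.8), (239, 6.8), (250, 6.3), (260, 6.5), (270, 6.6), (280, 7.2), (290, 7.0), (300, 6.6), (310, 6.8), (320, 6.7), (330, 6.9), (340, 7.2), (350, 7.0)]
hx2 236 250 corner angle mod60 41.7 amp 0.431
[(0, 6.1), (10, 6.2), (20, 6.3), (29, 6.8), (40, 7.1), (50, 6.7), (59, 6.3), (70, 6.5), (80, 6.4), (90, 6.8), (100, 7.5), (110, 7.0), (119, 6.0), (130, 6.4), (140, 6.1), (150, 6.0), (160, 7.5), (170, 7.4), (180, 6.8), (190, 6.5), (200, 6.6), (210, 7.6), (220, 7.5), (230, 7.7), (239, 7.5), (250, 7.3), (260, 7.6), (270, 7.7), (280, 7.6), (290, 7.0), (300, 7.0), (310, 7.0), (320, 6.6), (330, 6.6), (340, 7.2), (350, 7.5)]
hx3 231 250 corner angle mod60 38.8 amp 0.386
[(0, 6.7), (10, 6.6), (20, 6.9), (29, 7.1), (40, 6.8), (50, 7.1), (59, 6.5), (70, 6.4), (80, 6.8), (90, 6.6), (100, 6.6), (110, 6.7), (119, 6.3), (130, 6.2), (140, 6.1), (150, 6.6), (160, 7.2), (170, 6.7), (180, 6.4), (190, 6.2), (200, 6.4), (210, 7.2), (220, 7.3), (230, 7.2), (239, 7.5), (250, 5.1), (260, 7.6), (270, 7.6), (280, 7.8), (290, 7.7), (300, 6.9), (310, 7.0), (320, 6.8), (330, 7.2), (340, 7.7), (350, 7.0)]
hx5 241 251 corner angle mod60 41.0 amp 0.288
[(0, 7.0), (10, 6.5), (20, 6.3), (29, 6.9), (40, 6.8), (50, 7.0), (59, 6.9), (70, 6.5), (80, 6.8), (90, 6.9), (100, 7.2), (110, 6.5), (119, 6.5), (130, 6.5), (140, 6.5), (150, 6.5), (160, 7.4), (170, 7.0), (180, 6.4), (190, 6.6), (200, 6.7), (210, 6.8), (220, 7.5), (230, 7.7), (239, 7.4), (250, 7.0), (260, 7.0), (270, 6.9), (280, 7.1), (290, 7.0), (300, 6.3), (310, 6.7), (320, 6.6), (330, 7.2), (340, 7.3), (350, 6.6)]
```

View pics/polar.png

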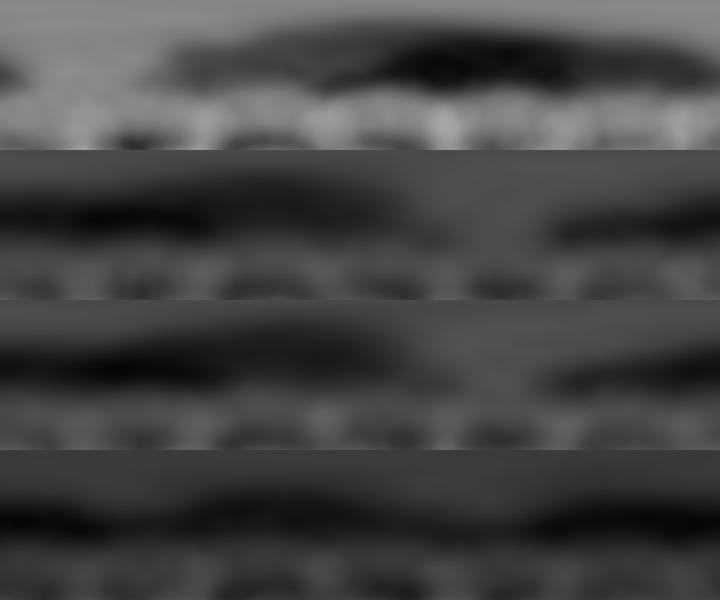

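Request:
move_arm([
  [1,-0.02,-0.01,-2,0,0,-0.14],
  [1,-0.02,-0.01,-4,0,0,-0.28],
  [1,-0.02,-0.01,-5.8,0,0,-0.37],
  [1,-0.02,-0.01,-6.3,0,0,-0.37],
  [1,-0.02,-0.01,-6.6,0,0,-0.37],
  [1,-0.02,-0.01,-6.9,0,0,-0.37],
  [1,-0.02,-0.01,-7.2,0,0,-0.37],
  [1,-0.02,-0.01,-7.5,0,0,-0.37],
  [1,-0.02,-0.01,-7.65,0,0,-0.37],
])

```text
time_s: 30.15
eef_pos: [510.7, 29.6, 197.8]
ee_rot: [0.937, 0.351, 0.0, 0.0]
force: [1.0, 1.0, -1.7]
gripper_width: 14.7
```

```bash
python3 st.py 3
```

```text
psi 41.1 pos [510.6  29.6 197.7] F [ 0.1  0.2 -1.7] M [-0.006 -0.021  0.005] Mz [ 0.017 -0.03   0.028] t 30.25
```

Request:
move_arm([
  [1,0,0,0,0,0,-0.1],
  [1,0,0,0,0,0,-0.2],
  [1,0,0,0,0,0,-0.3],
  [1,0,0,0,0,0,-0.3],
])

```text
time_s: 30.7
eef_pos: [510.4, 29.6, 197.9]
ee_rot: [0.979, 0.206, -0.0, -0.0]
force: [-2.4, 0.2, -1.2]
gripper_width: 14.5
```

```bash
python3 st.py 6
```

```text
psi 23.8 pos [510.5  29.6 197.8] F [-1.6  0.4 -0.8] M [0.113 0.421 0.007] Mz [-0.015  0.014 -0.038  0.072 -0.015  0.025] t 30.95
```

Request:
move_arm([
  [1,-0.02,0.02,0,0,0,-0.1],
  [1,-0.02,0.02,0,0,0,-0.2],
  [1,-0.02,0.02,0,0,0,-0.2],
])

```text
time_s: 31.3
eef_pos: [510.3, 29.9, 197.8]
ee_rot: [0.994, 0.107, -0.0, -0.0]
force: [-2.0, 1.5, -0.4]
gripper_width: 14.7
```

```bash
python3 st.py 4
```

```text
psi 12.3 pos [510.3  29.8 197.8] F [-1.9  1.1 -0.2] M [ 0.196  0.421 -0.002] Mz [-0.008 -0.017 -0.016  0.033] t 31.45
```

Request:
move_arm([
  [1,0,0.03,0,0,0,-0.1],
  [1,0,0.03,0,0,0,-0.2],
  [1,0,0.03,0,0,0,-0.2],
])

```text
time_s: 31.8
eef_pos: [510.3, 30.1, 197.7]
ee_rot: [1.0, 0.008, -0.0, -0.0]
force: [-1.4, 0.7, 0.0]
gripper_width: 14.9
```

```bash
python3 st.py 4
```

```text
psi 0.9 pos [510.3  30.1 197.7] F [-1.6  1.  -0.1] M [ 0.299  0.475 -0.02 ] Mz [-0.023 -0.027 -0.045  0.014] t 31.95
```

Request:
move_arm([
  [1,0,0,1.5,0,0,0],
  [1,0,0,4,0,0,0],
  [1,0,0,7.7,0,0,0],
  [1,0,0,7.7,0,0,0],
  [1,0,0,7.7,0,0,0],
  [1,0,0,7.7,0,0,0],
  [1,0,0,7.7,0,0,0],
])

```text
time_s: 32.7
eef_pos: [509.8, 30.0, 273.6]
ee_rot: [1.0, 0.008, -0.001, -0.0]
force: [0.6, -0.3, -1.8]
gripper_width: 14.5
```

```bash
python3 hexv.py hx6; python3 fit.py hx6; python3 st.py 1
```

```text
[509.9  30.  273.8] [([507.0, 31.0, 117.0], 0.57)]
hx6 (0, 60, 120, 180, 240, 300) [214.5 241.  249.   10. ] {-30: 198, -24: 189, -18: 182, -12: 185, -6: 196, 0: 206, 6: 213, 12: 214, 18: 211, 24: 204}
hx6 (0, 60, 120, 300) [115.8 239.  251.  -30. ] {-30: 116, -24: 109, -18: 102, -12: 102, -6: 106, 0: 110, 6: 112, 12: 112, 18: 110, 24: 105}
hx6 (0, 60, 300) [ 91.5 241.  253.  -30. ] {-30: 91, -24: 85, -18: 77, -12: 75, -6: 77, 0: 79, 6: 80, 12: 79, 18: 76, 24: 72}
hx6 (60, 120) [ 58.2 237.  247.   28. ] {-30: 36, -24: 36, -18: 38, -12: 41, -6: 44, 0: 48, 6: 52, 12: 55, 18: 57, 24: 58}
psi 0.9 pos [510.1  30.  274.2] F [-0.2  0.2 -1.2] M [-0.013  0.007 -0.049] Mz [-0.049] t 32.95
```

View pics/hx6.png

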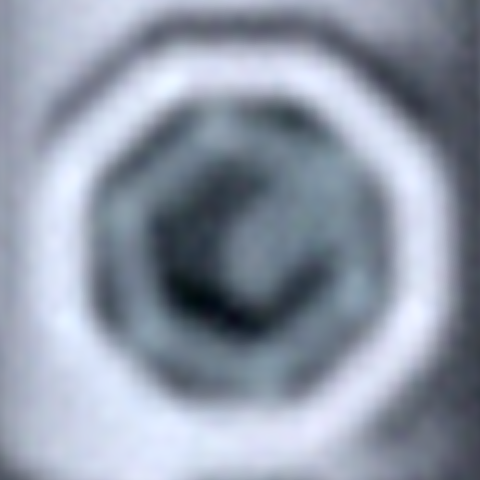

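View pics/hx6_full.png

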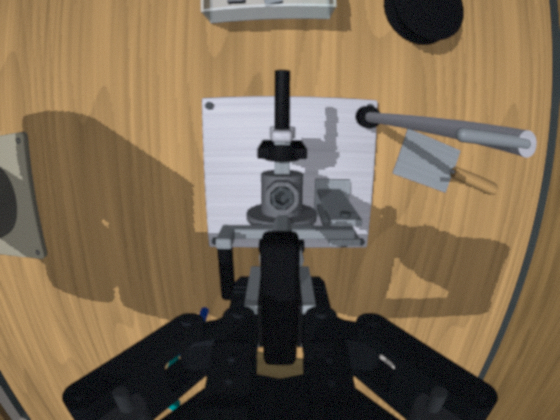

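```bash
python3 - <<'E'
from h import *
ims=[];
for i in range(3):
    p,T=shot("scene");ims.append(p["image"].astype(np.float32))
im=np.mean(ims,0).astype(np.uint8)
tcp=T[:3,3]
g=tcp+[0,0,19]
pts=np.array([g,g-[0,0,49],g-[0,0,60],g-[0,0,109],g-[6,0,80],g-[-6,0,80],g-[0,6,80],g-[0,-6,80]]);uv=proj(p,pts);print(uv.round(1))
c=uv[2].astype(int);r=40
a=im[c[1]-r:c[1]+r,c[0]-r:c[0]+r].copy();a=cv2.resize(a,None,fx=7,fy=7,interpolation=cv2.INTER_CUBIC)
for q in uv[[3]]:
    cv2.circle(a,tuple(int(v) for v in (q-c+r)*7),3,(0,0,255),-1)
cv2.imwrite("pics/key.png",a)
C=(pts[3]@p["R"].T+p["t"])[2];print("mm/px",C/foc(p))
p,T=shot("top");print(np.round(cloud(p)[p["image"].shape[0]//2,280]))
np.save("zs.npy",np.array(0))
E
```

```text
[[277.1 163.9]
 [277.  179.9]
 [276.9 183.3]
 [276.8 197.5]
 [274.4 188. ]
 [279.3 190.6]
 [275.3 191.2]
 [278.5 187.3]]
mm/px 2.095849878377304
[506.  15. 686.]
```

View pics/key.png

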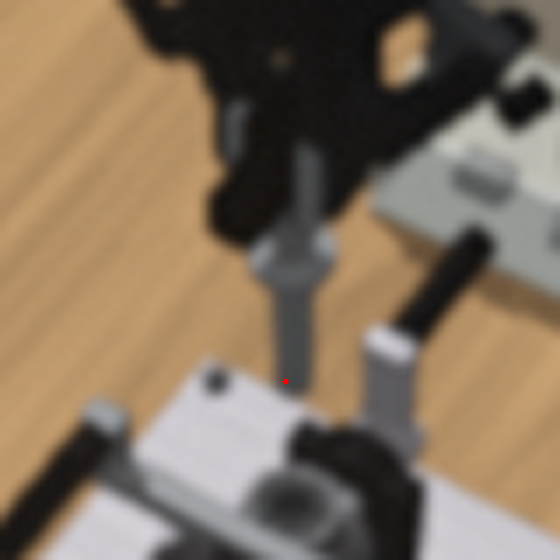

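Request:
move_arm([
  [1,0,0,0,0,0,0.14],
  [1,0,0,0,0,0,0.28],
  [1,0,0,0,0,0,0.42],
  [1,0,0,0,0,0,0.56],
  [1,0,0,0,0,0,0.7],
  [1,0.05,-0.03,0,0,0,0.84],
  [1,0.1,-0.06,0,0,0,0.98],
  [1,0.15,-0.08,-1,0,0,1.12],
  [1,0.15,-0.08,-3,0,0,1.26],
  [1,0.15,-0.08,-5,0,0,1.4],
])

```text
time_s: 34.2
eef_pos: [512.2, 29.2, 224.7]
ee_rot: [0.758, 0.653, 0.001, 0.0]
force: [1.1, -0.8, -2.3]
gripper_width: 14.7
```

Request:
move_arm([
  [1,0,0,-0.3,0,0,0.14],
  [1,0,0,-0.8,0,0,0.28],
  [1,0,0,-1.1,0,0,0.33],
  [1,0,0,-1.4,0,0,0.33],
  [1,0,0,-1.7,0,0,0.33],
  [1,0,0,-2,0,0,0.33],
  [1,0,0,-2.3,0,0,0.33],
  [1,0,0,-2.6,0,0,0.33],
  [1,0,0,-2.8,0,0,0.33],
])

```text
time_s: 35.1
eef_pos: [512.1, 29.2, 197.0]
ee_rot: [0.643, 0.766, 0.0, 0.0]
force: [-1.3, 1.1, 11.0]
gripper_width: 14.9
```

```bash
python3 st.py 2
```

```text
psi 100.0 pos [512.1  29.3 197.1] F [-0.6  0.6  5.4] M [0.022 0.216 0.008] Mz [0.007 0.01 ] t 35.15
```

Request:
move_arm([
  [1,0,0,-0.2,0,0,0],
  [1,0,0,-0.3,0,0,0],
])

```text
time_s: 35.4
eef_pos: [513.3, 29.3, 196.9]
ee_rot: [0.643, 0.766, 0.001, 0.002]
force: [-4.4, 1.0, 20.8]
gripper_width: 14.7
```

```bash
python3 st.py 1
```

```text
psi 100.0 pos [513.3  29.3 196.9] F [-4.4  1.  20.8] M [ 0.135  1.218 -0.034] Mz [-0.034] t 35.4
```

Request:
move_arm([
  [1,-0.03,0,-0.1,0,0,-0.1],
  [1,-0.03,0,-0.1,0,0,-0.2],
  [1,-0.03,0,-0.1,0,0,-0.3],
])

```text
time_s: 35.75
eef_pos: [513.1, 29.0, 196.9]
ee_rot: [0.751, 0.66, 0.002, 0.002]
force: [-7.0, -0.9, 23.3]
gripper_width: 14.5
```

```bash
python3 st.py 3
```

```text
psi 82.6 pos [513.1  29.  196.9] F [-6.9 -0.6 22.9] M [-0.178  1.664  0.102] Mz [0.17  0.08  0.055] t 35.85
```

Request:
move_arm([
  [1,-0.03,0,0,0,0,-0.1],
  [1,-0.05,0,0,0,0,-0.2],
])

```text
time_s: 36.1
eef_pos: [512.6, 29.0, 196.9]
ee_rot: [0.813, 0.582, 0.002, 0.002]
force: [-7.0, -0.3, 21.6]
gripper_width: 14.7
```

```bash
python3 st.py 3
```

```text
psi 71.2 pos [512.6  29.  196.9] F [-6.5 -0.5 21.8] M [-0.212  1.644  0.1  ] Mz [0.209 0.065 0.024] t 36.2
```

Request:
move_arm([
  [1,-0.1,0,0,0,0,-0.1],
  [1,-0.15,0,0,0,0,-0.2],
  [1,-0.15,0,0,0,0,-0.3],
  [1,-0.15,0,0,0,0,-0.4],
])

```text
time_s: 36.65
eef_pos: [511.4, 29.1, 196.9]
ee_rot: [0.913, 0.409, 0.003, 0.001]
force: [-5.2, -1.0, 20.5]
gripper_width: 14.5
```

```bash
python3 st.py 3
```

```text
psi 48.2 pos [511.4  29.1 196.9] F [-4.8 -0.9 20.4] M [0.011 1.191 0.015] Mz [ 0.062 -0.033  0.017] t 36.75
```

Request:
move_arm([
  [1,-0.05,0,0,0,0,-0.1],
  [1,-0.05,0,0,0,0,-0.2],
  [1,-0.05,0,0,0,0,-0.3],
  [1,-0.05,0,0,0,0,-0.4],
])

```text
time_s: 37.2
eef_pos: [510.9, 29.4, 196.9]
ee_rot: [0.976, 0.219, 0.003, 0.001]
force: [-5.0, 0.4, 21.5]
gripper_width: 15.0
```

```bash
python3 st.py 3
```

```text
psi 25.3 pos [510.8  29.4 196.9] F [-5.3  0.8 21.7] M [0.219 1.343 0.101] Mz [0.132 0.074 0.097] t 37.3
```

Request:
move_arm([
  [1,-0.1,0,0,0,0,0.12],
  [1,-0.1,0,0,0,0,0.24],
  [1,-0.05,0,0,0,0,0.36],
  [1,0,0,0,0,0,0.48],
  [1,0,0,0,0,0,0.6],
])

```text
time_s: 37.85
eef_pos: [511.4, 29.1, 196.9]
ee_rot: [0.865, 0.502, 0.003, 0.002]
force: [-2.7, 0.5, 18.3]
gripper_width: 14.7
```

```bash
python3 st.py 3
```

```text
psi 60.2 pos [511.4  29.1 196.9] F [-2.1 -0.1 18.5] M [-0.036  0.593 -0.   ] Mz [-0.027  0.013  0.014] t 37.95
```

Request:
move_arm([
  [1,0,0,0,0,0,0.1],
  [1,0,0,0,0,0,0.17],
])

```text
time_s: 38.2
eef_pos: [511.5, 29.1, 196.9]
ee_rot: [0.82, 0.573, 0.003, 0.002]
force: [-2.1, 0.1, 18.0]
gripper_width: 14.7
```

```bash
python3 st.py 3
```

```text
psi 69.9 pos [511.5  29.1 196.9] F [-2. -0. 18.] M [-0.055  0.434 -0.059] Mz [-0.076 -0.044 -0.058] t 38.3
```

Request:
move_arm([
  [1,-0.05,0.05,1.5,0,0,0],
  [1,-0.1,0.1,4.5,0,0,0],
  [1,-0.1,0.1,8,0,0,0],
  [1,-0.1,0.1,8,0,0,0],
  [1,-0.1,0.1,8,0,0,0],
  [1,-0.1,0.1,8,0,0,0],
])

```text
time_s: 38.95
eef_pos: [507.4, 30.3, 271.4]
ee_rot: [0.821, 0.571, -0.001, -0.001]
force: [0.3, -0.2, -1.8]
gripper_width: 14.7
```

```bash
python3 hexv.py hx7; python3 fit.py hx7; python3 st.py 1
```

```text
[507.2  30.3 271.1] [([510.0, 35.0, 119.0], 0.67), ([500.0, 49.0, 14.0], 0.28)]
hx7 (0, 60, 120, 180, 240, 300) [138. 237. 253. -22.] {-30: 136, -24: 138, -18: 137, -12: 133, -6: 127, 0: 121, 6: 117, 12: 119, 18: 124, 24: 130}
hx7 (0, 60, 120, 300) [101.1 237.  251.  -22. ] {-30: 100, -24: 101, -18: 101, -12: 97, -6: 91, 0: 86, 6: 83, 12: 83, 18: 86, 24: 90}
hx7 (0, 60, 300) [ 78. 237. 251. -18.] {-30: 74, -24: 76, -18: 78, -12: 76, -6: 73, 0: 69, 6: 66, 12: 66, 18: 69, 24: 72}
hx7 (60, 120) [ 53.1 237.  251.  -24. ] {-30: 52, -24: 53, -18: 52, -12: 50, -6: 46, 0: 42, 6: 40, 12: 40, 18: 42, 24: 44}
psi 69.7 pos [507.5  30.3 271.7] F [ 0.2 -0.2 -1. ] M [ 0.037 -0.034 -0.061] Mz [-0.061] t 39.2
```

View pics/hx7.png

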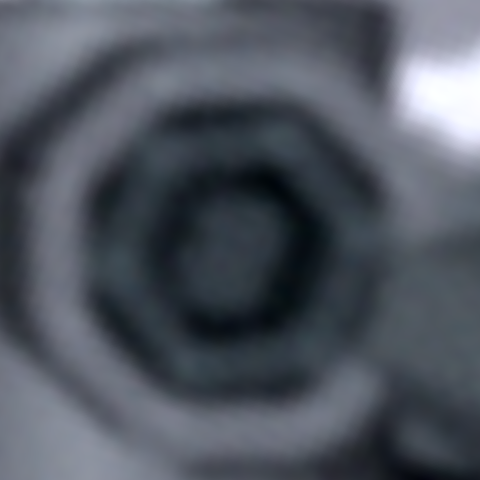

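Request:
move_arm([
  [1,0.35,-0.12,-2,0,0,0],
  [1,0.35,-0.12,-4.5,0,0,0],
  [1,0.35,-0.12,-5.6,0,0,0],
  [1,0.35,-0.12,-5.9,0,0,0],
  [1,0.35,-0.12,-6.2,0,0,0],
  [1,0.35,-0.12,-6.5,0,0,0],
  [1,0.35,-0.12,-6.8,0,0,0],
  [1,0.35,-0.12,-7.1,0,0,0],
  [1,0.35,-0.12,-7.4,0,0,0],
  [1,0.35,-0.12,-7.6,0,0,0],
])

```text
time_s: 40.25
eef_pos: [511.8, 29.1, 196.9]
ee_rot: [0.821, 0.571, 0.0, 0.0]
force: [-1.1, -1.2, 12.9]
gripper_width: 15.0
```

```bash
python3 st.py 2
```

```text
psi 69.7 pos [511.8  29.  197. ] F [-1.2 -0.4  6.8] M [-0.042  0.413  0.035] Mz [0.043 0.028] t 40.3
```

Bottomed in the socket. Next I turn it clockwise to the stop, at key angle about 25°, pressing lightly.

Request:
move_arm([
  [1,0,0,-0.1,0,0,-0.1],
  [1,-0.03,0,-0.1,0,0,-0.2],
  [1,-0.05,0.02,-0.1,0,0,-0.3],
  [1,-0.07,0.03,-0.1,0,0,-0.4],
  [1,-0.1,0.03,-0.1,0,0,-0.5],
  [1,-0.12,0.03,-0.1,0,0,-0.6],
  [1,-0.12,0.03,-0.1,0,0,-0.7],
  [1,-0.12,0.03,-0.1,0,0,-0.8],
])

```text
time_s: 41.15
eef_pos: [510.7, 29.5, 197.0]
ee_rot: [0.979, 0.205, 0.001, 0.0]
force: [-2.9, -0.1, 8.2]
gripper_width: 14.9
```

```bash
python3 st.py 4
```

```text
psi 23.6 pos [510.7  29.5 197. ] F [-3.4  0.4  8.2] M [0.178 0.826 0.034] Mz [0.067 0.008 0.013 0.045] t 41.3
```

Request:
move_arm([
  [1,0,0,1.5,0,0,0],
  [1,0,0,4.5,0,0,0],
  [1,0,0,7.8,0,0,0],
  [1,0,0,7.8,0,0,0],
  [1,0,0,7.8,0,0,0],
  [1,0,0,7.8,0,0,0],
])

```text
time_s: 41.95
eef_pos: [509.9, 29.4, 272.9]
ee_rot: [0.978, 0.206, -0.001, -0.0]
force: [1.2, 0.2, -1.6]
gripper_width: 15.0
```

```bash
python3 hexv.py hx8; python3 fit.py hx8; python3 st.py 1; python3 - <<'E'
from h import *
p,T=shot("scene");cv2.imwrite("pics/s11.png",cv2.resize(p["image"][140:300,200:400],None,fx=3.7,fy=3.7,interpolation=cv2.INTER_CUBIC))
p,T=shot("wrist");W=cloud(p,T);x,y,z=W[...,0],W[...,1],W[...,2]
for n,m in [("handle",(abs(x-510)<25)&(y>106)&(y<148)&(z>110)&(z<145)),("upright",(abs(x-510)<40)&(abs(y-72)<8)&(z>97)&(z<110)),("boss",(abs(x-510)<40)&(abs(y-40)<8)&(z>95)&(z<125))]:
    q=W[m]; print(n,len(q),q.mean(0).round(1) if len(q) else None, (q[:,0].min()+q[:,0].max())/2 if len(q) else None)
E
```

```text
[509.6  29.4 272.4] [([508.0, 34.0, 120.0], 0.57)]
hx8 (0, 60, 120, 180, 240, 300) [201.9 239.  249.    8. ] {-30: 180, -24: 172, -18: 168, -12: 174, -6: 184, 0: 195, 6: 201, 12: 201, 18: 197, 24: 191}
hx8 (0, 60, 120, 300) [114.4 239.  249.    6. ] {-30: 112, -24: 106, -18: 103, -12: 104, -6: 108, 0: 112, 6: 114, 12: 112, 18: 109, 24: 105}
hx8 (0, 60, 300) [ 95. 243. 247. -30.] {-30: 95, -24: 87, -18: 82, -12: 81, -6: 82, 0: 84, 6: 84, 12: 82, 18: 79, 24: 76}
hx8 (60, 120) [ 47.2 241.  249.   10. ] {-30: 39, -24: 38, -18: 37, -12: 36, -6: 39, 0: 43, 6: 47, 12: 47, 18: 47, 24: 47}
psi 23.8 pos [509.9  29.4 272.8] F [-0.8  0.4 -1.2] M [ 0.012 -0.018 -0.047] Mz [-0.047] t 42.2
handle 768 [508.  126.9 135. ] 508.54797590687775
upright 492 [509.5  71.8 100.3] 509.9462831723777
boss 665 [508.6  40.7 111.2] 509.7322703286271
```

View pics/hx8_full.png

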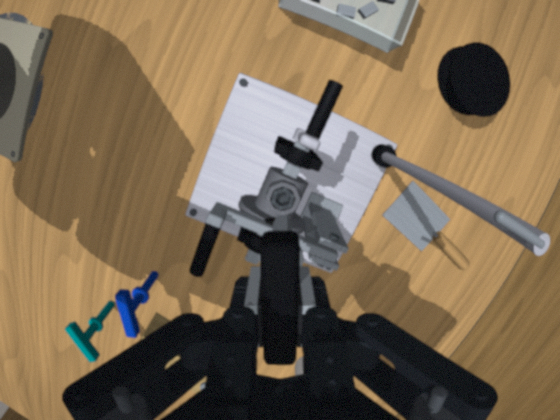

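View pics/s11.png

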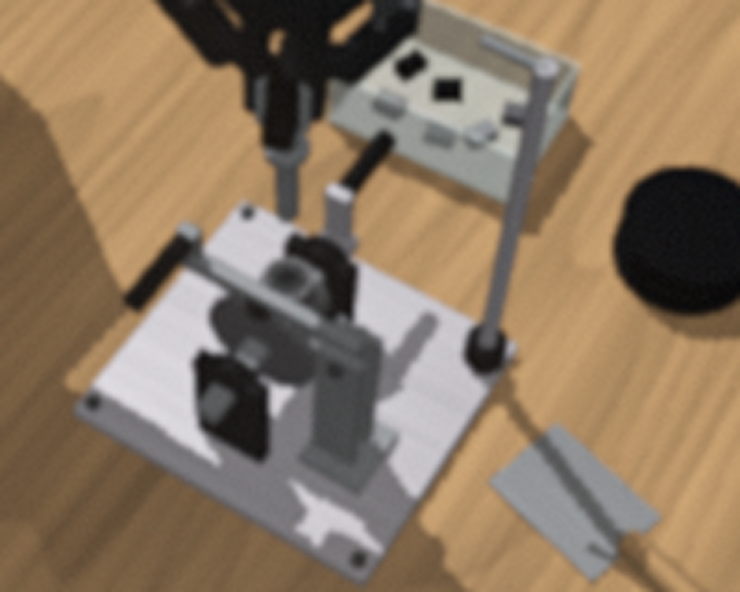

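Request:
move_arm([
  [1,-0.5,-2,1.5,0,0,-0.1],
  [1,-2,-6,1.5,0,0,-0.2],
  [1,-3,-11,1.5,0,0,-0.3],
  [1,-4,-16,1.5,0,0,-0.4],
  [1,-5,-21,1.5,0,0,-0.5],
  [1,-6,-26,1,0,0,-0.6],
  [1,-7,-30,0,0,0,-0.625],
  [1,-7.47,-32.1,-2,0,0,-0.625],
  [1,-7.47,-32.1,-5,0,0,-0.625],
  [1,-7.47,-32.1,-7,0,0,-0.625],
])

```text
time_s: 43.35
eef_pos: [434.6, -292.3, 201.6]
ee_rot: [0.994, -0.105, -0.001, -0.001]
force: [0.5, 1.5, -1.1]
gripper_width: 14.7
```

Request:
move_arm([
  [1,0,0,0,0,0,0],
  [1,0,0,0,0,0,0],
])

```text
time_s: 43.55
eef_pos: [435.6, -291.5, 204.0]
ee_rot: [0.995, -0.104, -0.0, -0.0]
force: [-0.4, -0.1, -0.2]
gripper_width: 14.7
```

```bash
python3 st.py 1; python3 look.py w12 rack; python3 - <<'E'
from h import *
p,T=shot("scene");cv2.imwrite("pics/s12.png",cv2.resize(p["image"][230:390,90:250],None,fx=3.7,fy=3.7,interpolation=cv2.INTER_CUBIC))
E
```

```text
psi -12.0 pos [ 435.6 -291.5  204. ] F [-0.4 -0.1 -0.2] M [-0.029  0.022 -0.076] Mz [-0.076] t 43.55
[ 436.2 -291.9  205.1]
rack [([474.0, -287.0, 66.0], 0.71)]
```

View pics/w12.png

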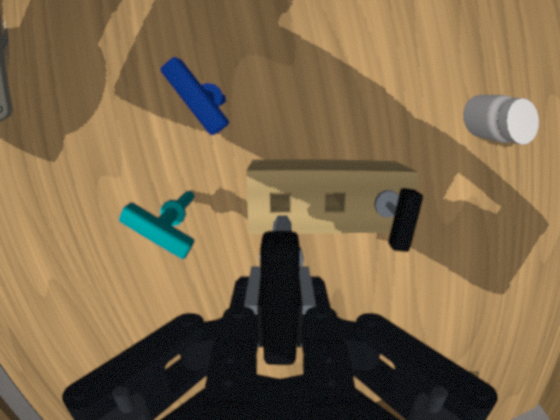

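View pics/s12.png

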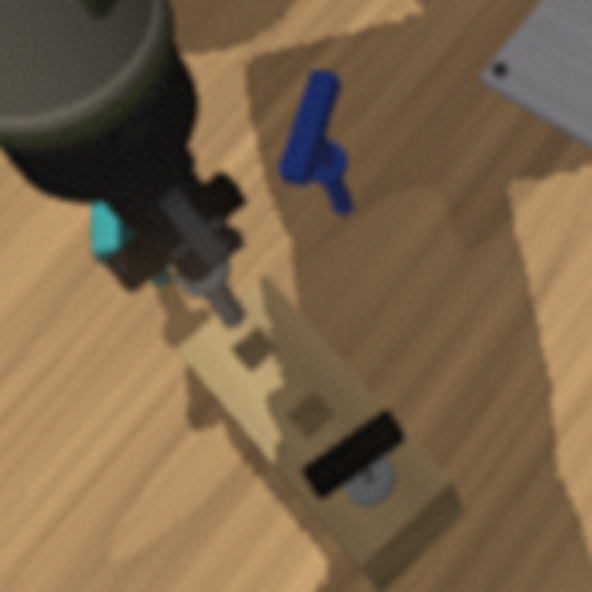

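```bash
python3 - <<'E'
from h import *
d=np.load("w12.npz");T=d["T"];W=d["W"]
p,T2=shot("wrist");M=T@p["T_tool_cam"];f=foc(p)
def ray(u,v,zw):
    a=np.array([u-p["cx"],v-p["cy"]])/f;r=np.hypot(*a);dd=np.r_[a/r*np.sin(r),np.cos(r)];dd=M[:3,:3]@dd;o=M[:3,3];return (o+dd*(zw-o[2])/dd[2]).round(1)
for a in [(280,203),(335,202)]: print(ray(*a,65))
cv2.imwrite("pics/hole.png",cv2.resize(p["image"][180:230,250:360],None,fx=7,fy=7,interpolation=cv2.INTER_CUBIC))
E
python3 st.py 1
```

```text
[ 435.3 -291.7   65. ]
[ 484.7 -301.    65. ]
psi -11.9 pos [ 436.4 -292.   205.4] F [-0.7  0.2 -1.8] M [-0.021  0.006 -0.058] Mz [-0.058] t 43.8
```

View pics/hole.png

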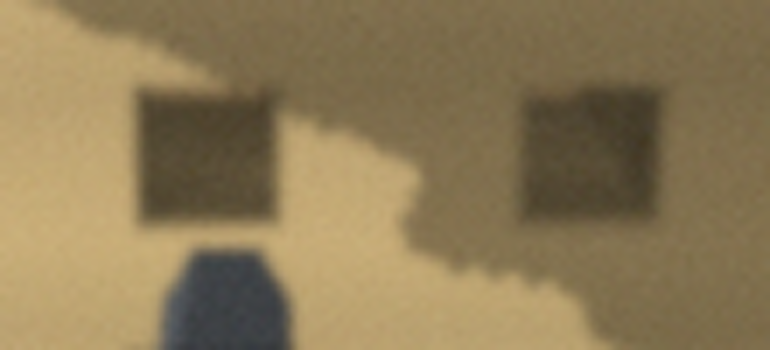

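Request:
move_arm([
  [1,-0.1,0.03,-3,0,0,0],
  [1,-0.1,0.03,-4.4,0,0,0],
  [1,-0.1,0.03,-5.4,0,0,0],
  [1,-0.1,0.03,-6.4,0,0,0],
  [1,-0.1,0.03,-6.4,0,0,0],
])

```text
time_s: 44.35
eef_pos: [434.0, -290.8, 138.4]
ee_rot: [0.995, -0.104, -0.001, -0.001]
force: [0.7, 0.2, -1.5]
gripper_width: 14.6
```

```bash
python3 st.py 1
```

```text
psi -12.0 pos [ 434.  -290.8  138.4] F [ 0.7  0.2 -1.5] M [-0.043 -0.018  0.   ] Mz [0.] t 44.35
```

Tip is in the hole without contact (TCP 138). Now down to the collar.

Request:
move_arm([
  [1,0.1,-0.07,-1.5,0,0,0],
  [1,0.1,-0.07,-3,0,0,0],
  [1,0.1,-0.07,-4,0,0,0],
  [1,0.1,-0.07,-4.25,0,0,0],
  [1,0.1,-0.07,-4.25,0,0,0],
])

```text
time_s: 44.9
eef_pos: [435.3, -291.7, 96.5]
ee_rot: [0.995, -0.104, -0.001, -0.0]
force: [0.4, 0.5, -1.3]
gripper_width: 15.0
```

```bash
python3 st.py 1
```

```text
psi -12.0 pos [ 435.3 -291.7   96.5] F [ 0.4  0.5 -1.3] M [0.027 0.018 0.023] Mz [0.023] t 44.9
```

Request:
move_arm([
  [1,0,0,-0.12,0,0,0],
  [1,0,0,-0.12,0,0,0],
  [0.2,0,0,-0.12,0,0,0],
  [0.2,0,0,-0.12,0,0,0],
  [0.2,0,0,-0.12,0,0,0],
  [0.2,0,0,-0.12,0,0,0],
  [0.2,0,0,3,0,0,0],
  [0.2,0,0,7,0,0,0],
  [0.2,0,0,11,0,0,0],
  [0.2,0,0,11,0,0,0],
])

```text
time_s: 45.95
eef_pos: [438.5, -294.3, 214.5]
ee_rot: [0.995, -0.104, 0.005, 0.003]
force: [-0.4, -0.1, -0.1]
gripper_width: 68.7
```

```bash
python3 look.py w13 key_grip; python3 - <<'E'
from h import *
W=np.load("w13.npz")["W"];x,y,z=W[...,0],W[...,1],W[...,2]
m=(abs(x-435)<45)&(abs(y+292)<50)&(z>108)&(z<140)
print(cv2.minAreaRect(W[m][:,:2].astype(np.float32)),np.percentile(z[m],[5,50,95]))
E
```

```text
[ 438.5 -294.3  214.5]
key_grip [([395.0, -184.0, 117.0], 0.96), ([336.0, -282.0, 119.0], 0.88), ([435.0, -288.0, 123.0], 0.85)]
((435.71295166015625, -291.1832580566406), (65.27772521972656, 16.08083724975586), 78.02157592773438) [119.89536968 122.42889484 123.69940092]
```

View pics/w13.png

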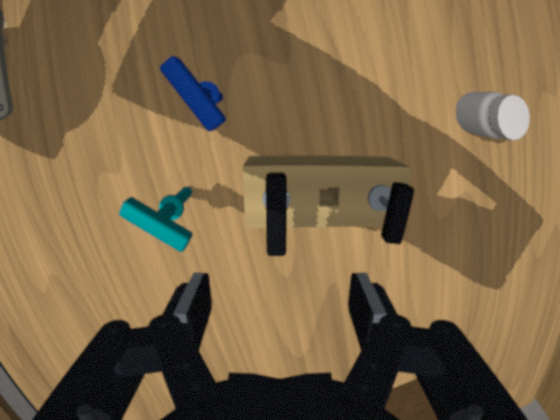

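Request:
move_arm([
  [0.2,0.5,5,1,0,0,0.05],
  [0.2,1,10,1,0,0,0.1],
  [0.2,1.5,15,1,0,0,0.15],
  [0.2,2,20,1,0,0,0.2],
  [0.2,2.4,24,0,0,0,0.209],
  [0.2,2.4,26.7,0,0,0,0.209],
  [0.2,2.4,26.7,0,0,0,0.209],
  [0.2,2.4,26.7,0,0,0,0.209],
])

```text
time_s: 46.85
eef_pos: [458.9, -24.6, 205.9]
ee_rot: [1.0, 0.001, -0.001, 0.0]
force: [1.2, -0.5, -0.1]
gripper_width: 68.2
```

```bash
python3 st.py 1; python3 look.py w14 clamp_handle; python3 - <<'E'
from h import *
W=np.load("w14.npz")["W"];x,y,z=W[...,0],W[...,1],W[...,2]
for y0 in range(-60,16,8):
    m=(abs(x-460)<22)&(abs(y-y0)<4)&(z>148)&(z<180);q=W[m]
    if len(q)>5: print(y0,len(q),q.min(0).round(),q.max(0).round())
E
```

```text
psi 0.1 pos [458.9 -24.6 205.9] F [ 1.2 -0.5 -0.1] M [-0.019  0.03  -0.007] Mz [-0.007] t 46.85
[459.1 -25.4 206.2]
clamp_handle [([480.0, 1.0, 140.0], 0.57)]
-52 162 [455. -54. 158.] [468. -48. 167.]
-44 224 [454. -48. 159.] [468. -40. 167.]
-36 245 [454. -40. 159.] [468. -32. 167.]
-28 249 [454. -32. 160.] [468. -24. 167.]
-20 264 [454. -24. 159.] [467. -16. 167.]
-12 271 [454. -16. 160.] [467.  -8. 167.]
-4 276 [454.  -8. 159.] [468.  -0. 167.]
4 428 [454.   0. 148.] [468.   8. 166.]
12 23 [456.   8. 148.] [466.   8. 163.]
```

View pics/w14.png

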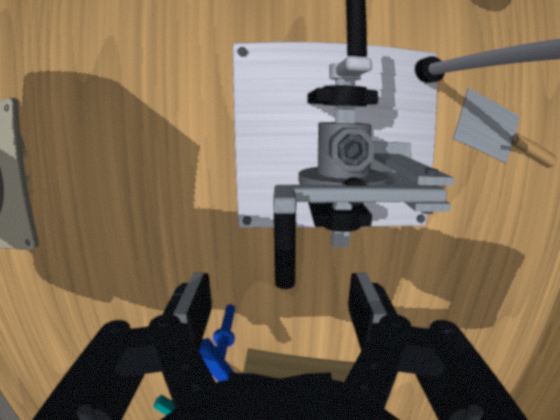

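Request:
move_arm([
  [0.2,0.2,-0.05,-3,0,0,0],
  [0.2,0.2,-0.05,-5.5,0,0,0],
  [0.2,0.2,-0.05,-6.5,0,0,0],
  [0.2,0.2,-0.05,-6.5,0,0,0],
  [1,0.2,-0.05,-6.5,0,0,0],
  [1,0.2,-0.05,-6.5,0,0,0],
  [1,0.2,-0.05,-6.5,0,0,0],
  [1,0.2,-0.05,-6.5,0,0,0],
  [1,0.2,-0.05,-6.5,0,0,0],
], newtons=40)

```text
time_s: 47.9
eef_pos: [462.3, -25.6, 143.2]
ee_rot: [1.0, 0.0, 0.001, 0.0]
force: [-0.8, 0.2, 5.1]
gripper_width: 12.6
```

Request:
move_arm([
  [1,0.82,0,2.12,0,0,0],
  [1,2.04,0,4.04,0,0,0],
  [1,3.61,0,5.68,0,0,0],
  [1,5.49,0,6.98,0,0,0],
  [1,7.58,0,7.88,0,0,0],
  [1,9.81,0,8.34,0,0,0],
  [1,12.08,0,8.35,0,0,0],
  [1,14.32,0,7.91,0,0,0],
  [1,16.42,0,7.03,0,0,0],
  [1,18.2,0,5.75,0,0,0],
])

```text
time_s: 48.9
eef_pos: [645.7, -23.9, 200.7]
ee_rot: [1.0, 0.001, 0.002, -0.001]
force: [-0.8, 6.1, 6.3]
gripper_width: 12.5
```

Request:
move_arm([
  [1,0,0,0,0,0,0],
  [1,0,0,0,0,0,0],
  [0.3,0,0,0,0,0,0],
  [0.3,0,0,0,0,0,0],
  [0.3,0,0,0,0,0,0],
  [0.3,0,0,4,0,0,0],
  [0.3,0,0,8,0,0,0],
  [0.3,-3,-4,10,0,0,0],
  [0.3,-7,-8,12,0,0,0],
  [0.3,-7,-8,12,0,0,0],
])

```text
time_s: 49.9
eef_pos: [572.2, -108.6, 322.8]
ee_rot: [1.0, -0.001, 0.002, 0.001]
force: [0.3, -0.4, 0.5]
gripper_width: 59.5
```

```bash
python3 st.py 1; python3 - <<'E'
from h import *
p,T=shot("scene");W=cloud(p);cv2.imwrite("pics/s15.png",cv2.resize(p["image"][130:400,90:440],None,fx=2.2,fy=2.2,interpolation=cv2.INTER_CUBIC))
x,y,z=W[...,0],W[...,1],W[...,2]
m=(abs(x-640)<40)&(abs(y+25)<25)&(z>190)&(z<240);q=W[m];print(len(q),q.mean(0).round(),q.min(0).round(),q.max(0).round())
for t in ["clamp_handle","crank_handle","key_grip","thin_key_grip","jar_center","spool_center","scraper"]:
    print(t,[(np.round(cam2w(p,d["position"])[0]).tolist(),round(d["confidence"],2)) for d in manip.recognise(p,t)[:3]])
E
```

```text
psi -0.2 pos [ 572.2 -108.6  322.8] F [ 0.3 -0.4  0.5] M [ 0.004 -0.023  0.02 ] Mz [0.02] t 49.9
284 [636. -16. 220.] [600. -50. 190.] [652.  -0. 238.]
clamp_handle [([627.0, -3.0, 218.0], 0.88), ([561.0, -5.0, 13.0], 0.66)]
crank_handle [([514.0, 92.0, 131.0], 0.65)]
key_grip [([401.0, -186.0, 117.0], 0.92), ([440.0, -295.0, 124.0], 0.83), ([341.0, -284.0, 116.0], 0.71)]
thin_key_grip [([536.0, -315.0, 121.0], 0.78), ([478.0, 290.0, 19.0], 0.65)]
jar_center [([698.0, -257.0, 90.0], 0.96), ([690.0, 254.0, 37.0], 0.43), ([437.0, -299.0, 122.0], 0.22)]
spool_center [([692.0, 252.0, 40.0], 0.72)]
scraper [([725.0, 43.0, 4.0], 0.57)]
```

View pics/s15.png

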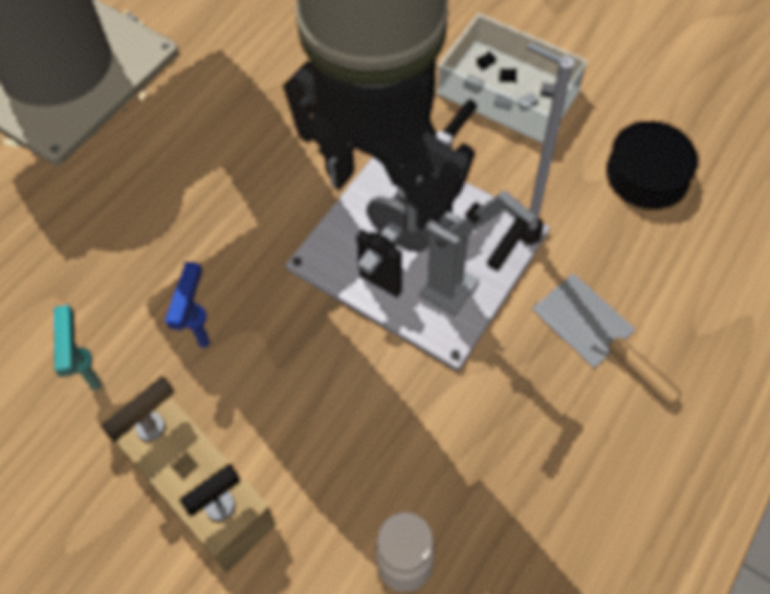

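Request:
move_arm([
  [0.3,-2,4,3,0,0,0],
  [0.3,-4,8,6,0,0,0],
  [0.3,-6,12,6,0,0,0],
  [0.3,-7,16,5,0,0,0],
  [0.3,-7,17,2,0,0,0],
  [0.3,-7,17,-1,0,0,0],
  [0.3,-7,17,-1,0,0,0],
  [0.3,-7,17,-1,0,0,0],
])

```text
time_s: 51.15
eef_pos: [503.3, 64.7, 309.7]
ee_rot: [1.0, 0.0, -0.001, 0.0]
force: [0.5, -1.0, 1.4]
gripper_width: 59.5
```

```bash
python3 st.py 1; python3 hexv.py hx9; python3 fit.py hx9|head -2; python3 - <<'E'
from h import *
p,T=shot("wrist");W=cloud(p,T);x,y,z=W[...,0],W[...,1],W[...,2]
for n,m in [("handle",(abs(x-510)<25)&(y>106)&(y<148)&(z>125)&(z<145)),("upright",(abs(x-510)<40)&(abs(y-72)<8)&(z>97)&(z<110)),("clamp",(abs(x-640)<40)&(abs(y+25)<25)&(z>200)&(z<240))]:
    q=W[m]; print(n,len(q),q.mean(0).round(1) if len(q) else None, (q[:,0].min()+q[:,0].max())/2 if len(q) else None,z[m].max() if len(q) else None)
E
```

```text
psi 0.0 pos [503.3  64.7 309.7] F [ 0.5 -1.   1.4] M [ 0.037 -0.017  0.028] Mz [0.028] t 51.15
[504.6  64.2 311.8] [([510.0, 30.0, 120.0], 0.83)]
hx9 (0, 60, 120, 180, 240, 300) [176.6 243.  253.    8. ] {-30: 166, -24: 160, -18: 158, -12: 160, -6: 165, 0: 171, 6: 176, 12: 176, 18: 175, 24: 172}
hx9 (0, 60, 120, 300) [ 92.9 241.  253.  -30. ] {-30: 93, -24: 88, -18: 85, -12: 85, -6: 86, 0: 89, 6: 90, 12: 89, 18: 88, 24: 87}
handle 637 [508.7 127.2 135. ] 508.7452127517696 138.80502082513487
upright 357 [510.3  71.6 100.4] 509.9859765624201 104.35951881953144
clamp 396 [640.8 -17.9 220.9] 627.3329721223183 231.34582566513316
```

View pics/hx9_full.png

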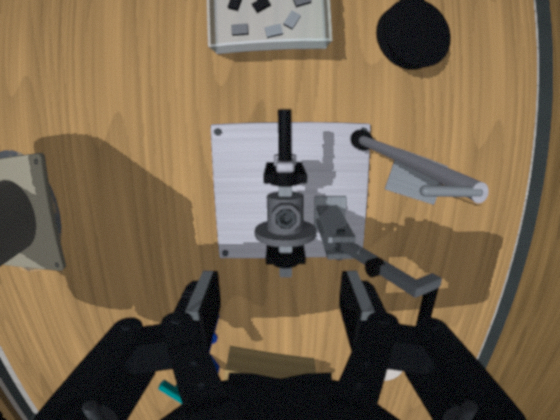

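```bash
python3 -c "
from bench import manip
print(manip.close_job())"
```

```text
the job is handed in; nothing more can be done
None
```

The whole sequence was carried out and handed in at about 51 s of the 72 s. I could not measure the screw's angle directly, so its tightness is inferred, not read.

**Done:**
- I swung the clamp down and turned the crank up.
- I tightened the screw clockwise with the thick key.
- I put the key back in its own rack hole and swung the clamp fully back.

**Last checks:**
- **Flat:** the crank handle is about 1 mm from straight above the shaft axis, which puts the flat within about 0.02 rad of straight up.
- **Clamp:** its handle is back where it started, at the open stop.
- **Key:** its bar is in its starting position and height, so it is down to its collar.
- **Other objects:** the jar, spool, scraper and thin key read within about 4 mm of their first positions. The arm was clear of everything.

**Screw:**
- **No clear stop on the first pass:** I turned the key 130° and felt no firm stop. The socket looked the same as before, which a turn of 0, 60 or 120° would also give.
- **Stop confirmed by test:** more clockwise turning slipped at about 0.1 N m without moving the screw. Counter-clockwise turning backed it off about 27°.
- **Retightened:** I turned it clockwise again, and the socket came back to the same angle within a few degrees. I take that as the tight stop. The final torque was only about 0.03 N m, which is within the sensor noise.
- **Not explained:** if the screw started at 0, the socket should have ended 20° away from its first look, and it did not. The start may have been about 0.35 rad.

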